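# Knock a stuck cushion out of a centrifuge sleeve

## Robot

A 6-joint arm with a two-finger parallel gripper is mounted at the origin on the work surface. World frame = base frame: x ahead of the robot, y to its left, z up, the work surface at z = 0. Lengths are in m, angles in rad, forces in N, time in s.
With the tool pointing down it reaches from about 0.275 to 0.825 m from the base axis. Payload 5.2 kg.
Tool frame: the origin (TCP) lies on the mounting face of the last link; the fingertips stand 186 mm ahead of it and the grasp point (between the pads) lies 167 mm ahead of it (nose_length is the distance from the TCP to the fingertips, in m); z points along the fingers, y is the direction in which the jaws open and shut (so a half turn about z gives the same grasp; the last joint's range is limited). The gripper opens to 93 mm and grips with 3 to 60 N. Pads are 15 mm wide; open, the fingers measure 128 mm over their backs; the gripper's body (75 mm by 188 mm) begins 65 mm behind the grasp point.
Start: joints at [0.932, 0.259, 1.535, -0, 1.348, -0.203], TCP at [0.232, 0.499, 0.405] pointing down, gripper open.
Joint ranges: [-3.14, 3.14], [-0.91, 2.08], [0.19, 2.58], [-1.22, 4.36], [0.22, 2.71], [-3.12, 3.12]. Speed limits (rad/s): [2.57, 2.57, 3.14, 3.14, 3.14, 3.14].

## Interface

Orientations are given as a rotation vector (axis times angle).
In Python, from rig import get_state, snapshot, close_job, nose_length gives the robot as it stands.
- The arm moves only by the tool play_rows, never from a script. Its argument "targets" is one flat list of numbers, 6 for each row, row after row: the shift along the tool's x, y, z in mm, then the turn, a rotation vector about the tool's x, y, z in degrees. A call has 1 to 8 rows; each row is the pose to reach, as a shift and turn from the pose measured when the call began, along the tool's axes at that moment; what a row does not reach only later rows make up. A row lasts 1/10 s, in which the tool goes at most 50 mm and 8.59 degrees, less where a joint would pass 70% of its speed; a pose out of reach is approached as far as the arm can. A call with a gripper value outside its range is refused whole. "grip" is the gripper's target within -1 to 1 (fully open at 1, half-way at 0, shut at -1), set as the call begins (left out, the last holds). The fingers move at their own pace and stop on an object; "grip_force" is the grip in N (left out, the last holds). Time passes only in rows, so rows that repeat a pose let the fingers close. It gives the time, the measured TCP pose, the force and the opening at its end, in the units of the state.
- get_state(): the state, without advancing time (a new reading comes with each control period).
- snapshot(name): name is "side" or "top"; returns a dict with "pixels" (420x560x3 uint8, red, green, blue), "vertical_fov" (degrees; the focal length in pixels is half the picture's height over the tangent of half this angle, whatever the lens; pixels are square), "cx", "cy" (the principal point, pixels), "k1" (the pictures are not rectified: a ray, as slopes to the right and down, at radius r is drawn at 1 + k1 r^2 times it, then the intrinsics apply), "R" (3x3) and "t" (3): a world point X has camera coordinates R X + t. Camera axes: x right, y down, z forward; pixel columns grow to the right and rows downward; lengths in m; the calibration is good to about 2 mm. A picture is of the moment at which its call begins. There is no depth.
- close_job(): hands the job in, once; it reports no verdict.
The state is a dict: "clock": time; "joint_pos": joint angles; "qd": joint speeds; "joint_torque": joint torques, N m; "tool_pos": TCP position; "ee_rot": TCP orientation; "contact_force": force on the tool from outside, world axes, zero at the start; "moment": the same for the moment, N m; "gripper_width": opening from 0.0 (shut) to 1.0 (fully open).
Only numpy, scipy, OpenCV 4.12 (cv2) and the standard library are available. Lean on these libraries where they do the work, as an engineer would, in place of code of your own. Each camera call takes 0.05 s, during which the arm holds its last target.

## Task

The steel centrifuge sleeve in the retort stand's clamp has a stopper lying loose in it and its rubber cushion stuck fast at the bottom of the bore. Tip the sleeve over in its clamp until it stands upright with the mouth straight down over the steel dish, then take the knock-out rod from the white tube rack and push it down through the hole in the sleeve's base until the cushion drops out. Finish with the stopper and the cushion lying in the dish, the sleeve still mouth down, the rod standing back in an empty hole of the rack's front row, and everything else on the bench where it was.

Things in the scene. Friction and masses are not known exactly. Their poses are not given: they have to be found in the camera images.
- stand: Fixed retort stand: grey plate 220 x 140 x 10 mm, 12 mm upright 295 mm high, grey bosshead. Origin: on the bench below the sleeve's pivot, which is 125 mm above it. x axis, level: along the clamp rod, about which the sleeve turns; the upright is at x = +120 mm, the plate spans x -70 to +150, y -70 to +70 mm. At the start the sleeve's mouth points to +y and upward, its base to -y and downward.
- sleeve (a joint): Turn of clamp and sleeve about the clamp rod, rad. 0 at the start: sleeve 20 degrees off level, base end lower. Grows as the base end is raised; 1.92 = upright, mouth straight down. Range -0.35 to 2.5, no stop at 1.92. Stiff friction joint (0.22 N m, about 4 N at the base end): it stays where it is left.
- sleeve_hole (a point): Centre of the 15 mm hole in the sleeve's base, on its outer face. The sleeve is a steel tube 120 mm long, 30 mm outside, 25 mm bore, base 4 mm thick. z axis: along the sleeve, out of the base (straight up when mouth down, this point then 200 mm above the bench). The pivot is 75 mm along -z; clamp prongs hide 10 mm either side of it, the rest is bare and can be gripped.
- sleeve_mouth (a point): Centre of the sleeve's open mouth (rim 36 mm wide), 120 mm from the hole in the base.
- cushion: Black rubber cushion, a disc 21 mm in diameter and 13 mm thick, wedged between two leaf springs at the bottom of the sleeve's bore, against the base. Origin: its centre. It takes a push of about 5 to 15 N and about 15 mm of travel to free it; then it drops out of the mouth.
- stopper: Ribbed grey plastic tube stopper, 17 mm in diameter, 18 mm long, loose inside the sleeve at the start; it slides out when the mouth is tipped down. Origin: its centre.
- dish: Open stainless-steel dish 130 x 220 x 35 mm, 2 mm walls and floor, standing loose on the stand's plate under the sleeve. Origin: centre of its underside; long side along its y.
- rod: Knock-out rod standing in the rack: steel shank 9 mm in diameter with a flat end, 105 mm long below a black handle; the handle has a 24 mm collar 4 mm high (105 to 109 mm above the tip), then a 19 mm grip up to 149 mm above the tip. Overall 151 mm. Origin: centre of the lower tip; z axis along the rod towards the handle.
- rack: Fixed white foam tube rack, 130 (x) x 150 (y) x 45 mm high. Origin: centre of its underside. Front row at x = -42 mm: three holes 14 mm wide, 40 mm deep, at y = -50, 0 and +50 mm; the rod stands in one of the outer two, the marker in the other, the middle one is empty. Capped sample tubes fill the part with x above 0, up to 87 mm above the bench.
- marker: Marker pen standing in the other outer hole of the rack: plain cylinder 11 mm in diameter, 132 mm long. Bystander. Origin: its lower end.
- jar: Clear specimen jar with white lid, 52 mm in diameter, 62 mm high. Bystander.
- spare_sleeve: Spare steel sleeve, 30 mm in diameter, 120 mm high, standing mouth down on the bench. Bystander.
- lying_tube: Capped sample tube lying on the bench, 16 mm thick, 84 mm long. Bystander.
- pen: Blue pen lying on the bench, 10 mm thick, 145 mm long. Bystander.
- stapler: Stapler, 130 x 34 x 41 mm. Bystander.
- spray_bottle: White plastic bottle with grey cap, 68 mm in diameter, 170 mm high. Bystander.
Mind the look-alikes: they are no part of the job. What is shaped like the rod but green or yellow is not meant. What is shaped like the rack but red is not meant.

How it is judged:
On the way, in this order (a step that is already met when the one before it is completed fails the run):
1. the sleeve is tipped upright, mouth straight down (within 0.15 rad) (angle between sleeve_hole's own z axis and vertical below 0.15 rad), for 0.2 s.
2. the rod, entered through the hole in the base by more than 8 mm, pushes on the cushion with the sleeve mouth down (angle between sleeve_hole's own z axis and vertical below 0.2 rad and z of rod in the frame of sleeve_hole between -0.1 and -0.008 m and horizontal distance between rod and sleeve_hole below 0.012 m and contact force between rod and cushion above 1.5 N), for 0.05 s.
At the end, for the whole second after the job is handed in: The cushion and the stopper lie in the dish (centres within its walls, below its rim), the sleeve stands mouth down within 0.15 rad of vertical, the rod stands in a hole of the rack's front row (tip less than 20 mm above the rack's underside, within 0.2 rad of vertical), and all of them are at rest (angle between sleeve_hole's own z axis and vertical below 0.15 rad and x of cushion in the frame of dish between -0.063 and 0.063 m and y of cushion in the frame of dish between -0.108 and 0.108 m and z of cushion in the frame of dish between 0 and 0.033 m and x of stopper in the frame of dish between -0.063 and 0.063 m and y of stopper in the frame of dish between -0.108 and 0.108 m and z of stopper in the frame of dish between 0 and 0.033 m and x of rod in the frame of rack between -0.054 and -0.03 m and y of rod in the frame of rack between -0.062 and 0.062 m and z of rod in the frame of rack between -0.002 and 0.02 m and angle between rod's own z axis and vertical below 0.2 rad and linear speed of each of rod, cushion, stopper below 0.03 m/s); the robot touches nothing.
It fails at once if the dish or a bystander is pushed more than 40 mm from its place (distance of any of dish, marker, jar, spare_sleeve, lying_tube, pen, stapler, spray_bottle from where it was at the start of the episode above 0.04 m).
It also fails if it takes over 64 s, if anything falls off the work surface, if the arm or the gripper's body presses on something with over 40 N, if the wrist force passes 120 N, or if a joint passes its speed limit or range.

## Working session

There is one attempt and no reset: what is moved stays moved. The work goes in short steps, Python scripts to look and compute and a tool call to move; the robot and the scene stay as the last step left them, time stands still between calls to the robot, and variables do not carry over. Pictures are saved under pics/ and viewed, and the job is handed in when it is done.

Besides the shell and the picture viewer there is one more tool, called after "Request:" by a JSON object that holds its "name" and its "arguments". play_rows: Moves the arm, as the interface text tells. Its arguments: {"type":"object","properties":{"targets":{"type":"array"},"grip":{"type":"number"},"grip_force":{"type":"number"}},"required":["targets"]}

```bash
ls; mkdir -p pics
python3 - <<'E'
from rig import *
import cv2
print(get_state(), nose_length)
for n in("side","top"):
    s=snapshot(n); cv2.imwrite(f"pics/{n}0.png",s["pixels"][:,:,::-1]); print({k:v for k,v in s.items() if k!="pixels"})
E
```

```text
pics
{'clock': 0.0, 'joint_pos': array([ 9.32170342e-01,  2.59342794e-01,  1.53602908e+00, -1.84221812e-05,
        1.34800974e+00, -2.02823152e-01]), 'qd': array([-9.28740045e-04, -1.34762015e-04,  3.80781077e-04, -7.52951911e-04,
       -1.45787683e-05, -2.83558006e-04]), 'joint_torque': array([ 1.63150438e-03, -4.37307501e+01, -2.84004718e+01,  7.21204164e-02,
        4.14285064e-02, -1.55526882e-04]), 'tool_pos': array([0.23204748, 0.49843127, 0.4039392 ]), 'ee_rot': array([-6.78992185e-01, -3.06660726e+00,  2.57596540e-03]), 'contact_force': array([-0.20312778,  0.1655825 ,  0.04790591]), 'moment': array([ 0.01871661, -0.02471953, -0.01228872]), 'gripper_width': 0.9991530190606672} 0.1861
{'vertical_fov': 51.234789396425825, 'cx': 269.66620691890625, 'cy': 209.3172236413799, 'k1': -0.14057315835318432, 'R': array([[-0.9244682 , -0.3803618 , -0.02614285],
       [-0.17532212,  0.48500605, -0.85675626],
       [ 0.3385568 , -0.7874605 , -0.5150585 ]]), 't': array([0.4376572 , 0.18766525, 1.05777523])}
{'vertical_fov': 48.97706261666863, 'cx': 274.2422234621717, 'cy': 206.7192272903716, 'k1': -0.08105927232033064, 'R': array([[-0.00461543, -0.99982336,  0.01821921],
       [-0.9903472 ,  0.00204617, -0.13859381],
       [ 0.13853205, -0.01868301, -0.99018171]]), 't': array([0.0078704 , 0.48079718, 1.28138547])}
```

View pics/side0.png

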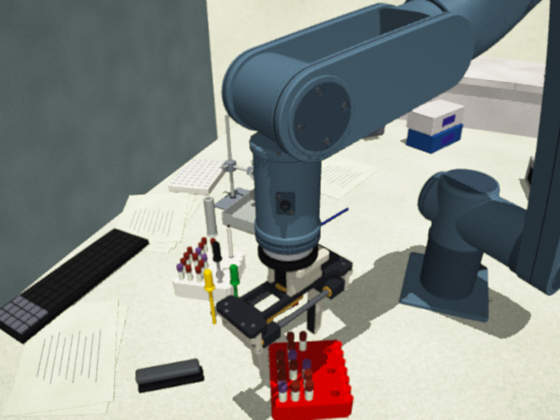

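View pics/top0.png

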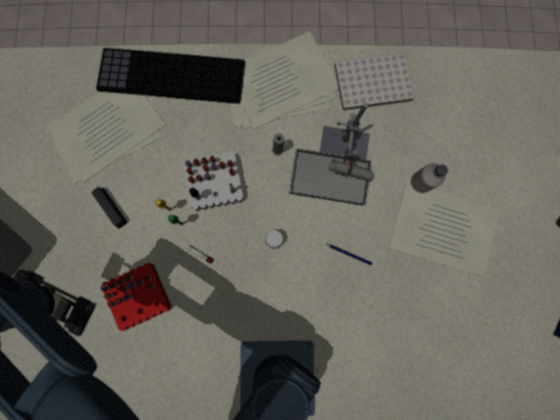

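The side view is mostly blocked by the arm. In the top view, the rack is at (213,180), the black rod at (195,192), the sleeve at (352,168), and the dish at (330,177). I'll enlarge it next.

```bash
cat > h.py <<'E'
import numpy as np, cv2
from rig import *
from scipy.spatial.transform import Rotation as Ro
class Cam:
    def __init__(s,n):
        d=snapshot(n); s.im=d["pixels"][:,:,::-1].copy(); s.R=np.array(d["R"]); s.t=np.array(d["t"])
        f=210/np.tan(np.radians(d["vertical_fov"]/2)); s.K=np.array([[f,0,d["cx"]],[0,f,d["cy"]],[0,0,1]]); s.D=np.array([d["k1"],0,0,0,0.])
    def px(s,X):
        return cv2.projectPoints(np.array(X,float).reshape(-1,1,3),cv2.Rodrigues(s.R)[0],s.t,s.K,s.D)[0].reshape(-1,2)
    def ray(s,uv):
        u=cv2.undistortPoints(np.array(uv,float).reshape(-1,1,2),s.K,s.D).reshape(-1,2)
        d=np.c_[u,np.ones(len(u))]@s.R; return -s.R.T@s.t,d
    def at(s,uv,z):
        c,d=s.ray(uv); return c+d*((z-c[2])/d[:,2])[:,None]
    def crop(s,name,x,y,w,h,k,pts=None):
        c=cv2.resize(s.im[y:y+h,x:x+w],None,fx=k,fy=k,interpolation=cv2.INTER_CUBIC)
        for g in range((x//20+1)*20,x+w,20): cv2.line(c,(int((g-x)*k),0),(int((g-x)*k),6),(0,0,255),1); cv2.putText(c,str(g),(int((g-x)*k),18),0,.4,(0,0,255),1)
        for g in range((y//20+1)*20,y+h,20): cv2.line(c,(0,int((g-y)*k)),(6,int((g-y)*k)),(0,0,255),1); cv2.putText(c,str(g),(8,int((g-y)*k)+4),0,.4,(0,0,255),1)
        if pts is not None:
            for p in pts: cv2.circle(c,(int((p[0]+.5-x)*k),int((p[1]+.5-y)*k)),2,(0,255,0),-1)
        cv2.imwrite("pics/"+name,c)
def grasp():
    s=get_state(); R=Ro.from_rotvec(s["ee_rot"]); return np.array(s["tool_pos"])+R.apply([0,0,.167]),R
E
python3 - <<'E'
from h import *
t=Cam("top"); t.crop("t1.png",270,90,130,120,6); t.crop("t2.png",140,130,160,110,5)
s=Cam("side"); s.crop("s1.png",160,100,200,220,2.7)
E
```

```text
(no output)
```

View pics/t1.png

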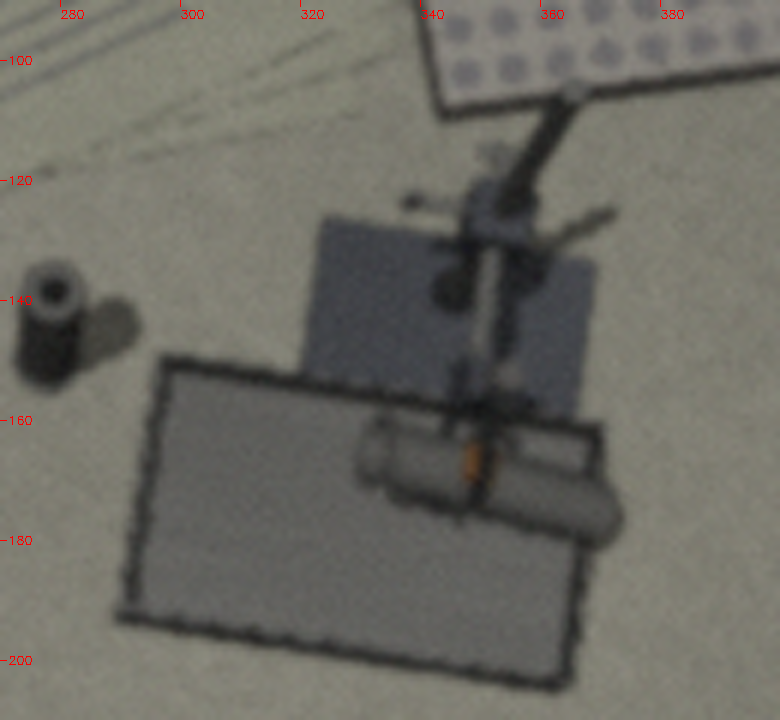

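View pics/t2.png

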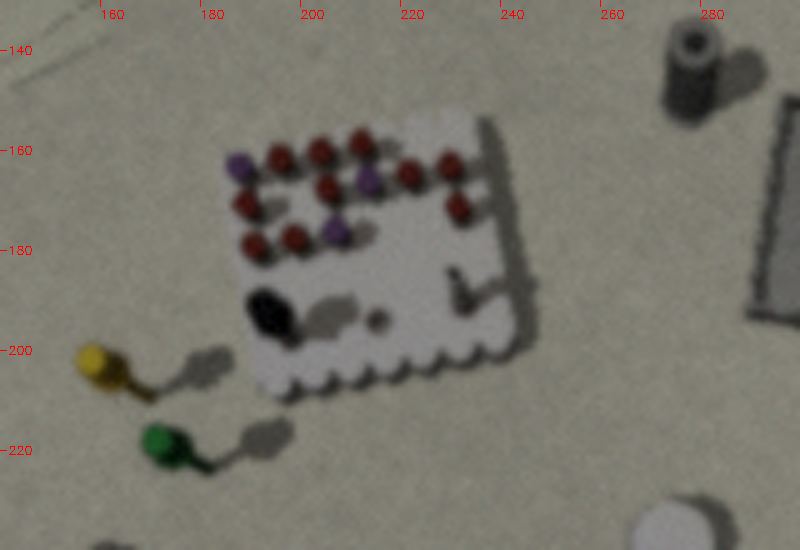

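View pics/s1.png

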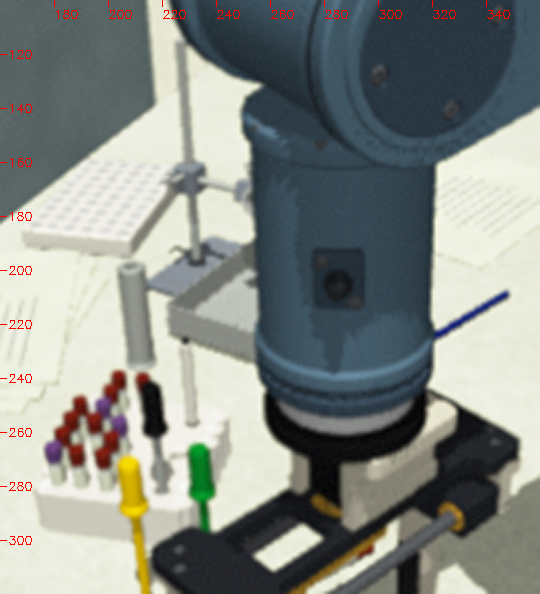

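```bash
cat > fit.py <<'E'
from h import *
from scipy.optimize import least_squares
t=Cam("top"); s=Cam("side")
def tf(p,P): 
    c,s_=np.cos(p[2]),np.sin(p[2]); P=np.array(P,float)/1000
    return np.c_[p[0]+c*P[:,0]-s_*P[:,1],p[1]+s_*P[:,0]+c*P[:,1],P[:,2]]
def fit(P,uv,cam,p0):
    r=least_squares(lambda p:(cam.px(tf(p,P))-uv).ravel(),p0); print(np.round(r.x,4),np.round(r.fun.reshape(-1,2),1).tolist()); return r.x
a=np.radians(20);c,q=np.cos(a),np.sin(a)
P=[(150,70,10),(150,-70,10),(120,0,295),(0,45*c,125+45*q),(0,-75*c,125-75*q)]
uv=np.array([(323.5,126),(368.5,133),(364,105.5),(332.5,166),(369.5,177.5)])
print("at",t.at(uv[:3],.01)[:2],t.at(uv[2:3],.295))
st=fit(P,uv,t,[.65,-.2,0])
dish=fit([(65,110,35),(65,-110,35),(-65,110,35),(-65,-110,35)],np.array([(296.5,150),(369.5,161.5),(289,193),(364.5,204.5)]),t,[.6,-.2,0])
rk=fit([(65,75,45),(65,-75,45),(-42,0,45),(-65,75,45),(-65,-75,45)],np.array([(186.5,160),(235,152),(215.5,194),(193,209),(242.,199)]),t,[.6,.2,0])
for y in(50,0,-50): print("hole",y,tf(rk,[(-42,y,45)]))
print("rodtop",t.at([(192.5,191.5)],.156), t.at([(198.5,199)],.045))
np.savez("fit.npz",st=st,dish=dish,rk=rk)
E
python3 fit.py
```

```text
at [[ 0.72769797 -0.14273648  0.01      ]
 [ 0.70667151 -0.27783927  0.01      ]] [[ 0.68673713 -0.2033272   0.295     ]]
[ 0.5675 -0.1864 -0.1577] [[-0.6, 0.3], [0.4, 0.6], [0.8, 0.3], [-1.0, 0.3], [0.3, -1.5]]
[ 0.5667 -0.155  -0.1581] [[-0.9, -0.4], [0.7, -0.2], [-0.0, 0.1], [0.2, 0.5]]
[0.557  0.1779 0.1661] [[-1.8, 2.2], [1.3, 1.6], [0.7, 0.1], [-1.8, -2.5], [1.6, -1.3]]
hole 50 [[0.50726379 0.2202468  0.045     ]]
hole 0 [[0.51552914 0.17093469 0.045     ]]
hole -50 [[0.52379449 0.12162259 0.045     ]]
rodtop [[0.50396521 0.22043403 0.156     ]] [[0.50170623 0.2208196  0.045     ]]
```

```bash
cat >> h.py <<'E'
F=np.load("fit.npz") if __import__("os").path.exists("fit.npz") else None
def go(p,yaw=None,flip=0,Rt=None):
    """grasp target p world, tool down, jaw axis along world yaw; prints tool-frame row"""
    s=get_state(); T=np.array(s["tool_pos"]); R=Ro.from_rotvec(s["ee_rot"])
    if Rt is None:
        if yaw is None: Rt=R
        else:
            y=np.array([np.cos(yaw),np.sin(yaw),0])*(-1 if flip else 1); z=np.array([0,0,-1.]); Rt=Ro.from_matrix(np.c_[np.cross(y,z),y,z])
    tt=np.array(p)-Rt.apply([0,0,.167])
    d=R.inv().apply(tt-T)*1000; r=(R.inv()*Rt).as_rotvec(degrees=True)
    print("row",np.round(d,1).tolist(),np.round(r,2).tolist())
def st(x,y,z):
    p=F["st"]; c,s=np.cos(p[2]),np.sin(p[2]); return np.array([p[0]+(c*x-s*y)/1e3,p[1]+(s*x+c*y)/1e3,z/1e3])
E
python3 - <<'E'
from h import *
for n in("side","top"):
    c=Cam(n); print(n,-c.R.T@c.t)
p,R=grasp(); print(p,R.as_matrix())
print(st(0,-52,106))
y=F["st"][2]
for f in (0,1): go(st(0,-52,230),y,f)
E
```

```text
side [0.07938504 0.90840551 0.71704112]
top [0.29867951 0.03082536 1.33529658]
[0.23212604 0.49856071 0.23763128] [[-9.06532212e-01  4.22136620e-01 -1.51541415e-04]
 [ 4.22136645e-01  9.06532189e-01 -2.07398299e-04]
 [ 4.98267535e-05 -2.51984423e-04 -9.99999967e-01]]
[ 0.55938424 -0.23776222  0.106     ]
row [-607.5, -529.4, 7.7] [-0.01, 0.01, 74.06]
row [-607.5, -529.4, 7.7] [-0.01, -0.02, -105.94]
```

Request:
{"name": "play_rows", "arguments": {"targets": [-38,-33,8,0,0,5,-76,-66,8,0,0,10,-114,-99,8,0,0,15,-152,-132,8,0,0,20,-190,-165,8,0,0,25,-228,-198,8,0,0,30,-266,-231,8,0,0,35,-304,-265,8,0,0,40], "grip": 1}}

```text
clock: 1.2
tool_pos: [0.3946, 0.1317, 0.3971]
ee_rot: [1.691, 2.646, 0.001]
contact_force: [0.1, 0.6, -0.0]
gripper_width: 1.002
```

Run:
```python
from h import *
go(st(0,-52,200),F["st"][2],0)
c=Cam("side"); cv2.imwrite("pics/s2.png",c.im)
```

```text
row [-404.5, -5.7, 30.3] [0.06, 0.01, 33.87]
```

View pics/s2.png

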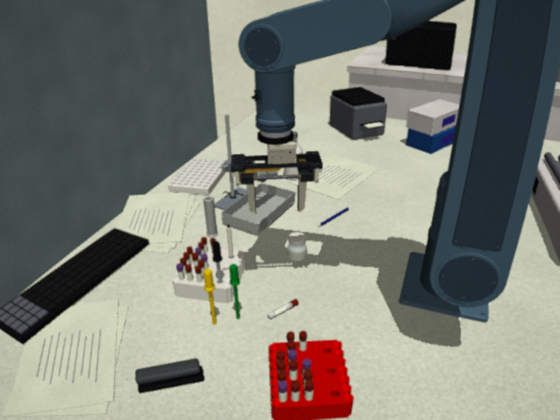

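Now the rack and rod are clear at (200,275), with the rod at (216,250). The gripper hides the sleeve.

Run:
```python
from h import *
c=Cam("side"); c.crop("s3.png",165,185,100,140,5.5)
```

```text
(no output)
```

View pics/s3.png

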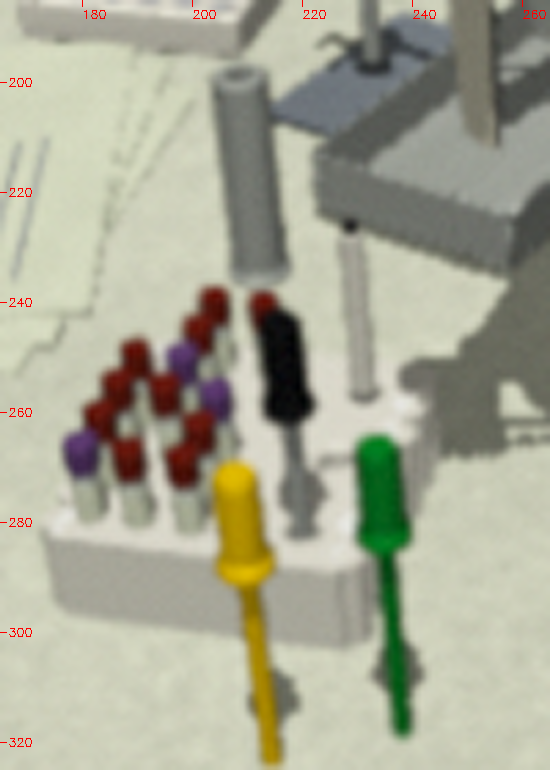

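Request:
{"name": "play_rows", "arguments": {"targets": [-50,-1,0,0,0,5,-100,-2,0,0,0,10,-150,-3,0,0,0,15,-200,-4,0,0,0,20,-250,-5,0,0,0,25,-300,-6,0,0,0,30,-350,-6,0,0,0,34,-404,-6,0,0,0,34]}}

```text
clock: 2.1
tool_pos: [0.5552, -0.2338, 0.3981]
ee_rot: [2.398, 2.026, 0.001]
contact_force: [1.3, 1.1, 0.5]
gripper_width: 1.0
```

Run:
```python
from h import *
print(grasp()[0]); go(st(0,-52,200),F["st"][2],0)
c=Cam("side"); c.crop("s4.png",190,90,180,150,4.4)
c=Cam("top"); c.crop("t4.png",270,90,130,120,6)
```

```text
[ 0.55558176 -0.23413674  0.23108768]
row [-3.1, 4.7, 31.1] [0.13, 0.08, -0.58]
```

View pics/s4.png

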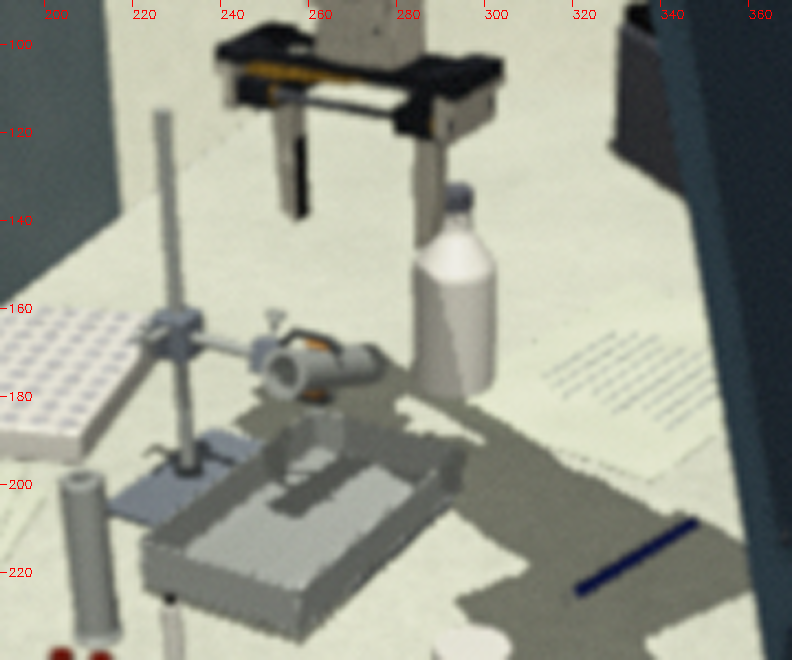

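View pics/t4.png

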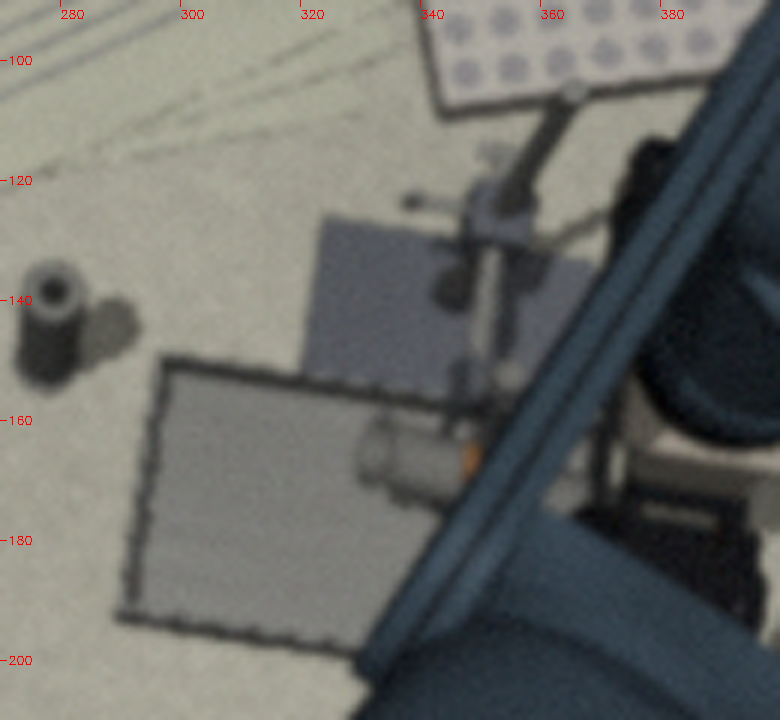

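```bash
cat > fit2.py <<'E'
from h import *
from scipy.optimize import least_squares
t=Cam("top"); s=Cam("side")
def tf(p,P): 
    c,s_=np.cos(p[2]),np.sin(p[2]); P=np.array(P,float)/1000
    return np.c_[p[0]+c*P[:,0]-s_*P[:,1],p[1]+s_*P[:,0]+c*P[:,1],P[:,2]]
def fit(obs,p0,n):
    r=least_squares(lambda p:np.concatenate([(cam.px(tf(p,P))-np.array(uv)).ravel() for cam,P,uv in obs]),p0,loss="soft_l1"); print(n,np.round(r.x,4)); 
    for cam,P,uv in obs: print(np.round(cam.px(tf(r.x,P))-np.array(uv),1).tolist())
    return r.x
a=np.radians(20);c,q=np.cos(a),np.sin(a)
M=(0,45*c,125+45*q);B=(0,-75*c,125-75*q)
st=fit([(t,[(150,70,10),(150,-70,10),(120,0,295),M,B],[(323.5,126),(368.5,133),(364,105.5),(332.5,166),(369.5,177.5)]),
 (s,[M,B,(120,0,295)],[(255,174.7),(275.5,172),(226.5,115.3)])],[.567,-.186,-.158],"stand")
D=[(65,110,35),(65,-110,35),(-65,110,35),(-65,-110,35)]
dish=fit([(t,D,[(296.5,150),(369.5,161.5),(289,193),(364.5,204.5)]),(s,[D[0],D[2],D[3],D[1]],[(222.3,213.9),(258.2,224.5),(295.7,191.),(263.2,184.3)])],[.567,-.155,-.158],"dish")
rk=fit([(t,[(65,75,45),(65,-75,45),(-42,0,45),(-65,75,45),(-65,-75,45),(-42,-50,45)],[(186.5,160),(235,152),(215.5,194),(193,209),(242.,199),(232.3,191.5)]),(s,[(-42,50,45),(-42,-50,45)],[(217.8,282.5),(229,257.5)])],[.557,.178,.166],"rack")
# rod: tip xy, top xy
r=least_squares(lambda p:np.concatenate([t.px([[p[0],p[1],.156]])[0]-[192.2,191.2],s.px([[p[0],p[1],.156]])[0]-[214.2,242.0],s.px([[p[2],p[3],.047]])[0]-[217.8,282],t.px([[p[2],p[3],.047]])[0]-[198.5,198.5]]),[.505,.22,.505,.22])
print("rod top,at rack",r.x.round(4),r.fun.round(1))
for y in(50,0,-50): print("hole",y,tf(rk,[(-42,y,45)]))
np.savez("fit.npz",st=st,dish=dish,rk=rk)
E
python3 fit2.py
python3 - <<'E'
from h import *
print(st(0,-52,106)); go(st(0,-52,200),F["st"][2]); go(st(0,-52,106),F["st"][2])
E
```

```text
stand [ 0.5681 -0.1859 -0.1573]
[[-0.8, 0.1], [0.2, 0.4], [0.6, 0.0], [-1.2, 0.1], [0.1, -1.7]]
[[0.3, -0.3], [-0.4, 0.0], [0.7, -1.2]]
dish [ 0.5672 -0.1561 -0.1651]
[[-0.3, -0.9], [1.2, -0.1], [0.3, -0.4], [0.4, 0.5]]
[[-0.0, 0.6], [0.5, 1.8], [0.4, 2.6], [-1.2, 0.1]]
rack [0.5589 0.1812 0.1435]
[[-2.5, 0.8], [0.8, 1.4], [-0.8, -0.5], [-3.6, -3.7], [0.0, -1.4], [-0.1, -0.5]]
[[0.9, -1.9], [2.9, -1.8]]
rod top,at rack [0.5082 0.2229 0.507  0.2262] [-0.6 -1.3  1.2  0.1  1.7 -1.4 -2.  -1.5]
hole 50 [[0.51021599 0.22467096 0.045     ]]
hole 0 [[0.5173686 0.1751852 0.045    ]]
hole -50 [[0.5245212  0.12569944 0.045     ]]
[ 0.56000325 -0.2372329   0.106     ]
row [-3.2, 5.9, 30.1] [0.03, 0.04, -0.59]
row [-3.1, 5.8, 124.1] [0.03, 0.04, -0.59]
```

Request:
{"name": "play_rows", "arguments": {"targets": [-3,6,30,0,0,-0.6,-3,6,60,0,0,-0.6,-3,6,90,0,0,-0.6,-3,6,112,0,0,-0.6,-3,6,124,0,0,-0.6,-3,6,124,0,0,-0.6,-3,6,124,0,0,-0.6]}}

```text
clock: 3.0
tool_pos: [0.5606, -0.2364, 0.2742]
ee_rot: [2.386, 2.04, 0.0]
contact_force: [-0.1, 0.5, 0.9]
gripper_width: 0.998
```

Run:
```python
from h import *
print(grasp()[0]); go(st(0,-52,106),F["st"][2])
c=Cam("side"); c.crop("s5.png",190,90,180,150,4.4)
```

```text
[ 0.56081342 -0.23662397  0.10724822]
row [-0.9, -0.4, 1.2] [0.1, 0.06, 0.08]
```

View pics/s5.png

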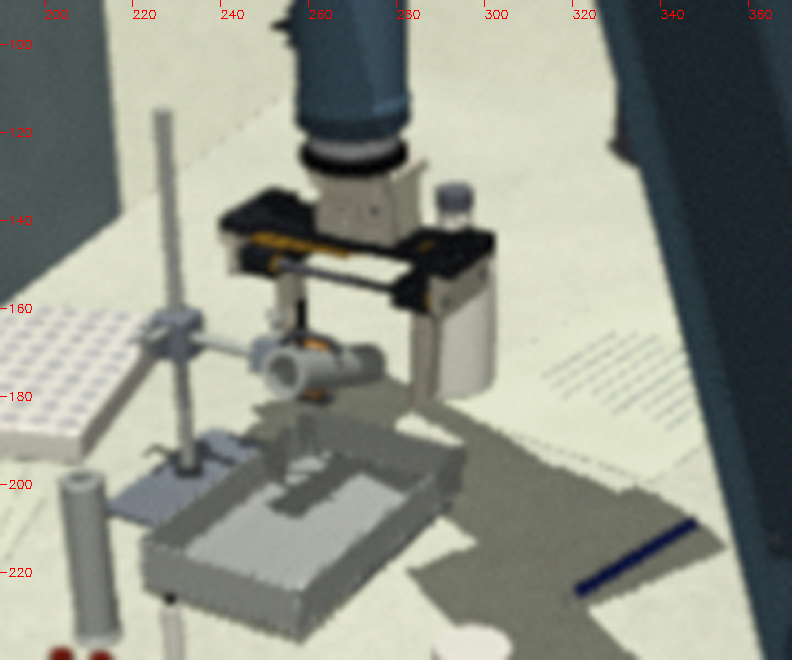

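The fingers straddle the base end, which is at (275,172). Closing.

Request:
{"name": "play_rows", "arguments": {"targets": [0,0,0,0,0,0,0,0,0,0,0,0,0,0,0,0,0,0,0,0,0,0,0,0,0,0,0,0,0,0,0,0,0,0,0,0], "grip": -1, "grip_force": 20}}

```text
clock: 3.65
tool_pos: [0.5607, -0.2368, 0.2747]
ee_rot: [2.386, 2.039, 0.001]
contact_force: [-0.2, -0.6, -0.2]
gripper_width: 0.535
```

Run:
```python
from h import *
s=get_state();print(grasp()[0],s["contact_force"],s["gripper_width"]*93)
c=Cam("side"); c.crop("s6.png",190,90,180,150,4.4)
```

```text
[ 0.56106734 -0.23715721  0.1076699 ] [-0.20142991 -0.56635581 -0.17709118] 49.79442788689289
```

View pics/s6.png

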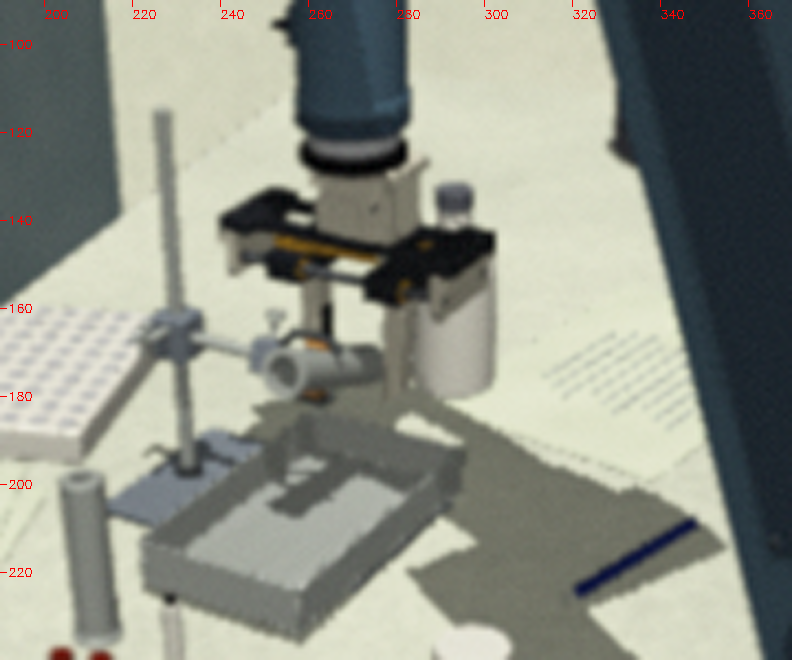

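Still closing, at about 70 mm/s.

Request:
{"name": "play_rows", "arguments": {"targets": [0,0,0,0,0,0,0,0,0,0,0,0,0,0,0,0,0,0,0,0,0,0,0,0]}}

```text
clock: 4.1
tool_pos: [0.562, -0.2371, 0.2749]
ee_rot: [2.383, 2.036, 0.005]
contact_force: [6.9, -0.5, -2.9]
gripper_width: 0.307
```

Run:
```python
from h import *
s=get_state();g,R=grasp();print(g,s["contact_force"],s["gripper_width"]*93)
# arc: pivot at st(0,0,125). actual radius/angle of grip
p=F["st"]; d=g-np.r_[p[:2],.125]; c,q=np.cos(p[2]),np.sin(p[2]); x,y,z=c*d[0]+q*d[1],-q*d[0]+c*d[1],d[2]
r=np.hypot(y,z); print("stand frame",x,y,z,r,np.degrees(np.arctan2(z,-y)))
th0=np.arctan2(z,-y)
Rt=R.as_matrix()
print("tool x,y,z in stand", Rt.T@np.array([c,q,0]),Rt.T@np.array([-q,c,0]))
for th in range(0,115,5):
    a=th0+np.radians(th); w=np.array([-q,c,0])*(-r*np.cos(a)-y)+np.array([0,0,r*np.sin(a)-z])
    print(th,np.round(Rt.T@w*1000,1))
```

```text
[ 0.56306729 -0.23760147  0.107879  ] [ 6.91038047 -0.45917363 -2.90065602] 28.560646179858683
stand frame 0.0030839620092057065 -0.05188413724108932 -0.017120997493191348 0.054635997770829225 -18.262125325782346
tool x,y,z in stand [-5.65092780e-04  9.99975913e-01  6.91770149e-03] [ 9.99997654e-01  5.79544945e-04 -2.08733077e-03]
0 [0. 0. 0.]
5 [-1.3  0.  -4.6]
10 [-2.2  0.1 -9.3]
15 [ -2.7   0.1 -14. ]
20 [ -2.8   0.1 -18.8]
25 [ -2.4   0.2 -23.5]
30 [ -1.7   0.2 -28.2]
35 [ -0.5   0.2 -32.9]
40 [  1.1   0.3 -37.4]
45 [  3.    0.3 -41.7]
50 [  5.3   0.3 -45.9]
55 [  8.    0.3 -49.8]
60 [ 11.    0.4 -53.5]
65 [ 14.3   0.4 -56.9]
70 [ 17.9   0.4 -60.1]
75 [ 21.8   0.4 -62.9]
80 [ 25.9   0.5 -65.3]
85 [ 30.2   0.5 -67.4]
90 [ 34.6   0.5 -69.1]
95 [ 39.2   0.5 -70.4]
100 [ 43.9   0.5 -71.3]
105 [ 48.6   0.5 -71.8]
110 [ 53.4   0.5 -71.8]
```

Request:
{"name": "play_rows", "arguments": {"targets": [-1.3,1,-4.6,0,0,0,-2.2,1,-9.3,0,0,0,-2.7,1,-14,0,0,0,-2.8,1,-18.8,0,0,0,-2.4,1,-23.5,0,0,0,-1.7,1,-28.2,0,0,0,-0.5,1,-32.9,0,0,0,1.1,1,-37.4,0,0,0]}}

```text
clock: 4.9
tool_pos: [0.5624, -0.2361, 0.3125]
ee_rot: [2.384, 2.037, 0.003]
contact_force: [-2.8, -1.7, -8.8]
gripper_width: 0.31
```

Run:
```python
from h import *
s=get_state();g,R=grasp();print(g,s["contact_force"],s["gripper_width"]*93)
p=F["st"]; d=g-np.r_[p[:2],.125]; c,q=np.cos(p[2]),np.sin(p[2]); x,y,z=c*d[0]+q*d[1],-q*d[0]+c*d[1],d[2]
print("stand frame",x,y,z,np.hypot(y,z),np.degrees(np.arctan2(z,-y)))
c=Cam("side"); c.crop("s7.png",190,90,180,150,4.4)
```

```text
[ 0.56330191 -0.23659823  0.14553796] [-2.8163657  -1.71018264 -8.76320183] 28.79911910632635
stand frame 0.0031585517391533565 -0.05085653074293546 0.02053795867893507 0.05484700963502736 21.990882274932908
```

View pics/s7.png

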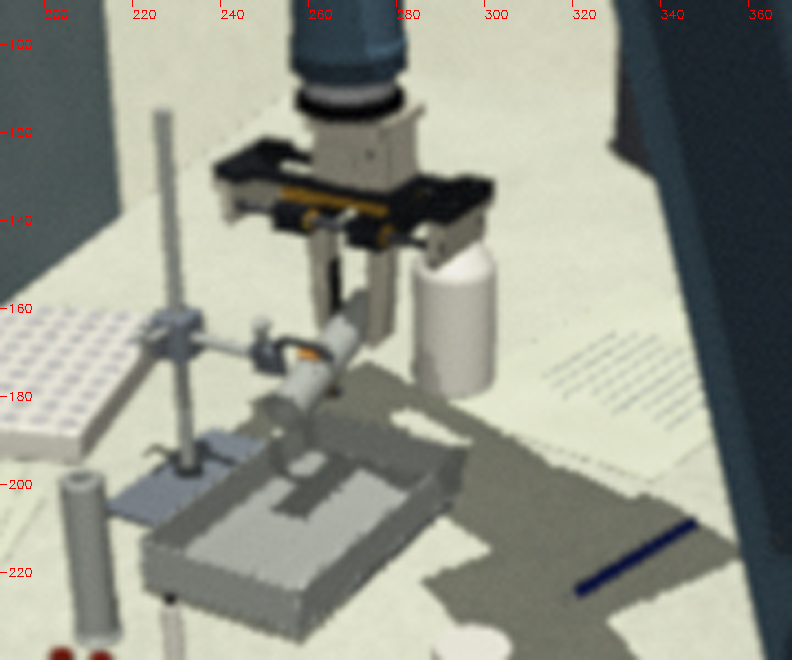

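The sleeve is turning in the grip; its mouth is now at (257,183), pointing down. I'll continue the arc.

Request:
{"name": "play_rows", "arguments": {"targets": [1.9,0,-4.3,0,0,0,4.2,0,-8.5,0,0,0,6.9,0,-12.4,0,0,0,9.9,0,-16.1,0,0,0,13.2,0,-19.5,0,0,0,16.8,0,-22.7,0,0,0,20.7,0,-25.5,0,0,0,24.8,0,-27.9,0,0,0]}}

```text
clock: 5.75
tool_pos: [0.5663, -0.2114, 0.3417]
ee_rot: [2.383, 2.036, 0.002]
contact_force: [-1.8, -4.9, -8.8]
gripper_width: 0.306
```

```bash
cat > chk.py <<'E'
from h import *
s=get_state();g,R=grasp();print(g,s["contact_force"],s["gripper_width"]*93)
p=F["st"]; d=g-np.r_[p[:2],.125]; c,q=np.cos(p[2]),np.sin(p[2]); x,y,z=c*d[0]+q*d[1],-q*d[0]+c*d[1],d[2]
r=np.hypot(y,z);th0=np.arctan2(z,-y)
print("stand frame",x,y,z,r,np.degrees(th0))
Rt=R.as_matrix()
for th in range(5,50,5):
    a=th0+np.radians(th); w=np.array([-q,c,0])*(-r*np.cos(a)-y)+np.array([0,0,r*np.sin(a)-z])
    print(th,np.degrees(a).round(1),np.round(Rt.T@w*1000,1))
c=Cam("side"); c.crop("chk.png",190,90,180,150,4.4)
E
python3 chk.py
```

```text
[ 0.56727394 -0.2122208   0.17473138] [-1.82372759 -4.9124784  -8.75484044] 28.4839894710961
stand frame 0.003263558369644725 -0.02615784275067159 0.04973137924246082 0.056191127580128925 62.256408386547406
5 67.3 [ 4.4  0.  -2.1]
10 72.3 [ 9.   0.  -3.8]
15 77.3 [13.7  0.  -5.1]
20 82.3 [18.6  0.1 -6. ]
25 87.3 [23.4  0.1 -6.5]
30 92.3 [28.3  0.1 -6.5]
35 97.3 [33.2  0.1 -6.1]
40 102.3 [38.1  0.1 -5.3]
45 107.3 [42.8  0.1 -4.1]
```

View pics/chk.png

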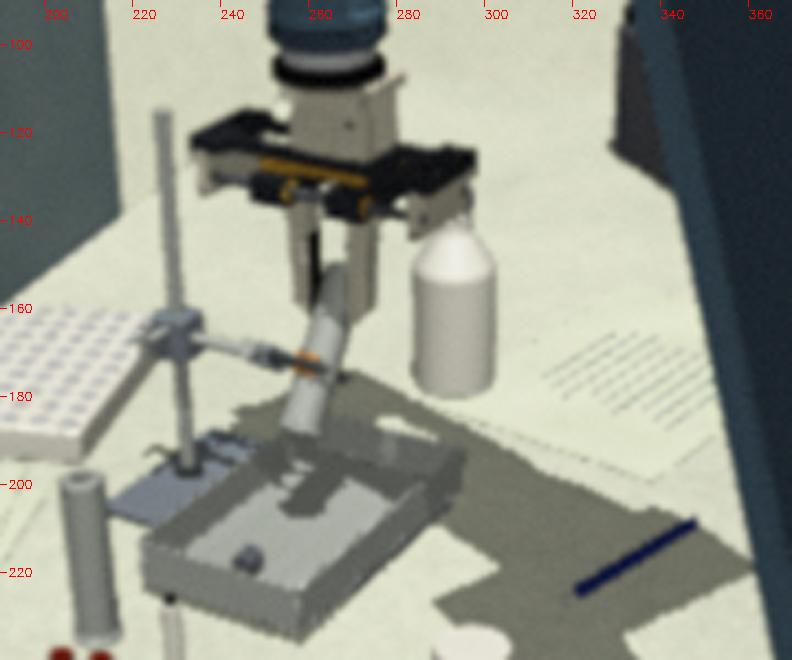

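The stopper now lies in the dish at (246,217). I'll finish the turn to upright.

Request:
{"name": "play_rows", "arguments": {"targets": [4.4,0,-2.1,0,0,0,9,0,-3.8,0,0,0,13.7,0,-5.1,0,0,0,18.6,0,-6,0,0,0,23,0,-6.5,0,0,0,26,0,-6.5,0,0,0,26,0,-6.5,0,0,0,26,0,-6.5,0,0,0]}}

```text
clock: 6.6
tool_pos: [0.5703, -0.1855, 0.3501]
ee_rot: [2.38, 2.035, 0.002]
contact_force: [-4.3, -4.3, -2.3]
gripper_width: 0.306
```

```bash
python3 chk.py|head -2
```

```text
[ 0.57151475 -0.18664437  0.18312582] [-4.32804149 -4.33398869 -2.31643126] 28.471144499566208
stand frame 0.0034462502024327495 -0.00023286097294545325 0.058125822703928576 0.05812628914046775 89.7704655355064
```

View pics/chk.png

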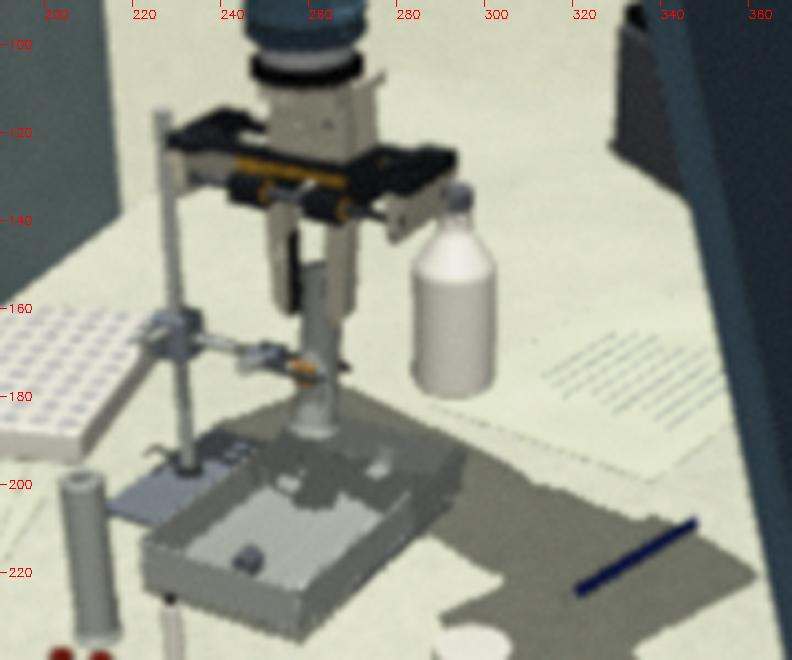

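Request:
{"name": "play_rows", "arguments": {"targets": [0,0,0,0,0,0,0,0,0,0,0,0,0,0,0,0,0,0,0,0,0,0,0,0,0,0,-40,0,0,0,0,0,-80,0,0,0,0,0,-120,0,0,0], "grip": 0.2}}

```text
clock: 7.35
tool_pos: [0.5694, -0.1844, 0.4714]
ee_rot: [2.381, 2.036, 0.002]
contact_force: [-0.2, -0.2, 0.6]
gripper_width: 0.601
```

```bash
python3 chk.py|head -2
python3 - <<'E'
from h import *
t=Cam("top"); t.crop("t8.png",270,90,130,120,6)
E
```

```text
[ 0.57060414 -0.18542343  0.30444751] [-0.22044916 -0.18391384  0.64859497] 55.91081008626856
stand frame 0.002355653346732032 0.0008303964495866447 0.17944750664097692 0.17944942796767824 90.26513532100259
```

View pics/chk.png

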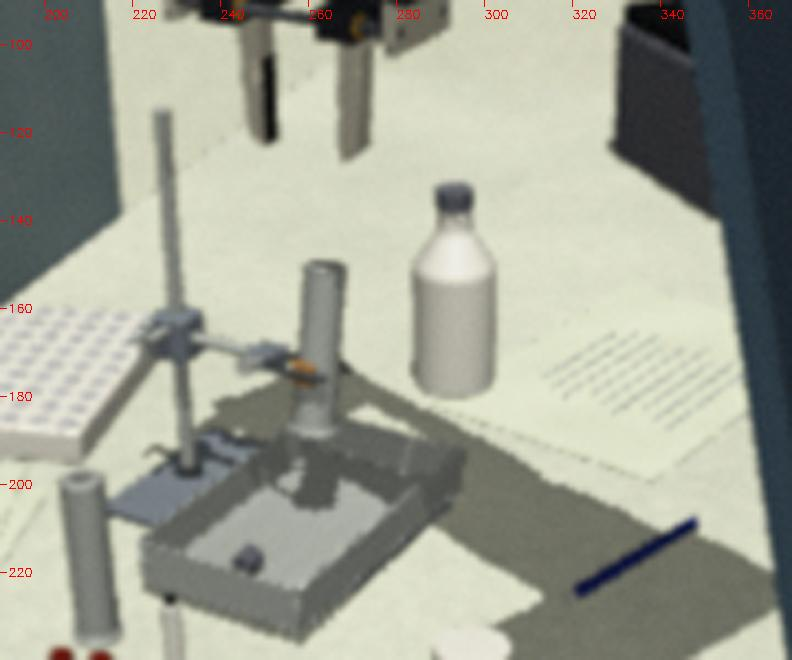

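View pics/t8.png

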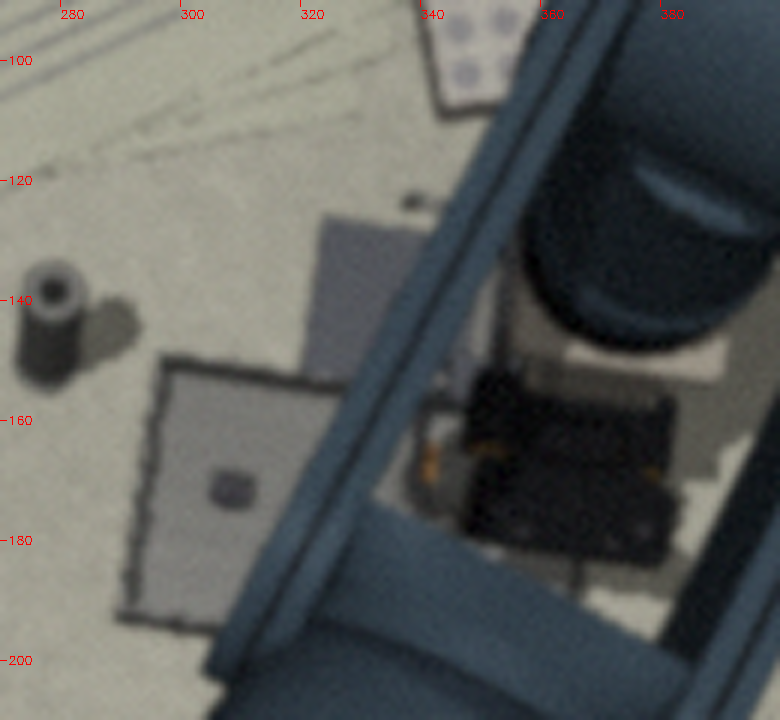

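The sleeve looks slightly off: its top is at (263.5,151) and its bottom at (261,188). I'll quantify that.

Run:
```python
from h import *
s=Cam("side")
def P(th,L,x=2.5): # th tilt past vertical toward +y, L along from pivot
    t=np.radians(th); return st(x,L*np.sin(t),125+L*np.cos(t))
for th in(-8,-4,0,4,8):
    a,b=s.px([P(th,75),P(th,-45)]); print(th,a.round(1),b.round(1))
pts=[];
for th in(0,): pts+=list(s.px([P(th,75),P(th,-45),P(th,0)]))
s.crop("s9.png",235,135,60,70,9,pts)
```

```text
-8 [263.4 149.6] [261.8 187. ]
-4 [262.4 150. ] [262.3 186.7]
0 [261.5 150.6] [262.9 186.3]
4 [260.5 151.3] [263.4 185.9]
8 [259.6 152.1] [263.9 185.4]
```

View pics/s9.png

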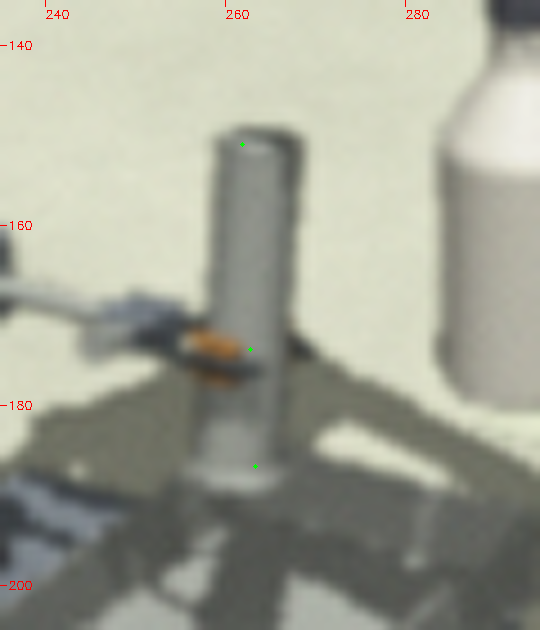

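The estimate is about -10° of tilt from the side view, which is coarse. I'll clear the arm so the top camera can measure it.

Request:
{"name": "play_rows", "arguments": {"targets": [50,0,0,0,0,0,100,0,0,0,0,0,150,0,0,0,0,0,200,0,0,0,0,0,250,0,0,0,0,0,300,0,0,0,0,0]}}

```text
clock: 8.1
tool_pos: [0.6162, 0.1136, 0.47]
ee_rot: [2.376, 2.032, 0.004]
contact_force: [1.3, 0.1, 0.7]
gripper_width: 0.601
```

Run:
```python
from h import *
print(grasp()[0])
t=Cam("top")
def P(th,L,x=2.5):
    a=np.radians(th); return st(x,L*np.sin(a),125+L*np.cos(a))
for th in(-12,-8,-4,0,4): print(th,t.px([P(th,75),P(th,-45)]).round(1).tolist())
t.crop("t10.png",300,120,100,100,7,t.px([P(0,75),P(0,-45),P(-10,75),P(-10,-45)]))
```

```text
[0.61817977 0.11202849 0.30303713]
-12 [[357.1, 163.5], [340.1, 171.8]]
-8 [[355.2, 163.1], [341.1, 172.0]]
-4 [[353.2, 162.7], [342.2, 172.2]]
0 [[351.2, 162.4], [343.3, 172.4]]
4 [[349.1, 162.1], [344.4, 172.6]]
```

View pics/t10.png

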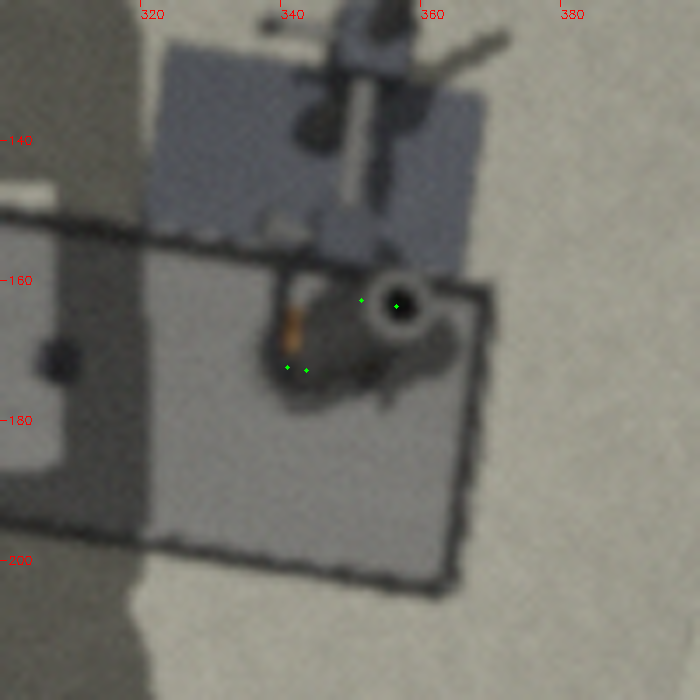

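The hole's centre is at (357,163.5), so the sleeve is about 12° short of upright. I'll fix it by squeezing it from above with the jaws across stand y. The flat pads will bring it vertical.

Run:
```python
from h import *
print(get_state()["joint_pos"].round(2))
for k in(0,1): go(st(3,-3,300),F["st"][2]+np.pi/2,k)
```

```text
[ 0.02  0.37  1.23 -0.    1.54  0.17]
row [-313.4, 1.3, 3.3] [0.48, 0.65, -89.59]
row [-313.4, 1.3, 3.3] [0.65, -0.48, 90.41]
```

Request:
{"name": "play_rows", "arguments": {"targets": [-45,0,0,0,0,-8,-90,0,0,0,0,-16,-135,0,0,0,0,-24,-180,0,0,0,0,-32,-225,0,0,0,0,-40,-270,0,0,0,0,-48,-313,1,0,0,0,-56,-313,1,0,0,0,-64], "grip": 0.7}}

```text
clock: 8.95
tool_pos: [0.5693, -0.1941, 0.4682]
ee_rot: [0.931, 2.99, -0.002]
contact_force: [0.8, 0.7, -0.1]
gripper_width: 0.852
```

Run:
```python
from h import *
go(st(3,-3,300),F["st"][2]+np.pi/2,0)
```

```text
row [1.6, 4.7, 1.2] [-0.04, 0.59, -25.59]
```

Request:
{"name": "play_rows", "arguments": {"targets": [2,5,0,0,0.6,-8,2,5,0,0,0.6,-16,2,5,0,0,0.6,-25.6,2,5,1,0,0.6,-25.6,2,5,1,0,0.6,-25.6]}}

```text
clock: 9.45
tool_pos: [0.5703, -0.1889, 0.466]
ee_rot: [-0.251, -3.13, -0.001]
contact_force: [-0.2, -0.0, -1.0]
gripper_width: 0.853
```

Run:
```python
from h import *
print(grasp()[0],get_state()["gripper_width"]*93)
go(st(3,-2,186),F["st"][2]+np.pi/2,0)
s=Cam("side"); s.crop("s11.png",190,70,180,150,4.4)
```

```text
[ 0.57000468 -0.18877583  0.29904187] 79.35369647272799
row [-0.6, 0.6, 113.0] [0.01, -0.11, -0.17]
```

View pics/s11.png

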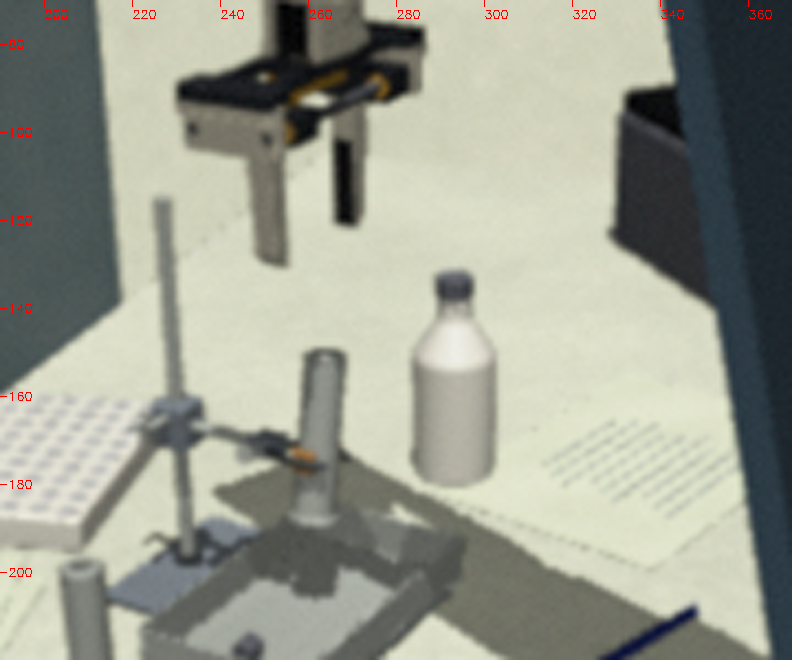

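Request:
{"name": "play_rows", "arguments": {"targets": [-0.6,2.5,40,0,0,0,-0.6,2.5,80,0,0,0,-0.6,2.5,105,0,0,0,-0.6,2.5,113,0,0,0,-0.6,2.5,113,0,0,0,-0.6,2.5,113,0,0,0]}}

```text
clock: 10.1
tool_pos: [0.5717, -0.1867, 0.3548]
ee_rot: [0.253, 3.131, -0.001]
contact_force: [-0.2, 0.3, 1.0]
gripper_width: 0.852
```

Request:
{"name": "play_rows", "arguments": {"targets": [0,0,0,0,0,0,0,0,0,0,0,0,0,0,0,0,0,0,0,0,0,0,0,0,0,0,0,0,0,0,0,0,0,0,0,0,0,0,0,0,0,0,0,0,0,0,0,0], "grip": -1, "grip_force": 25}}

```text
clock: 10.9
tool_pos: [0.5719, -0.1876, 0.3558]
ee_rot: [0.253, 3.129, -0.005]
contact_force: [-0.3, -6.2, 5.3]
gripper_width: 0.31
```

```bash
python3 chk.py|head -2
```

```text
[ 0.57226555 -0.18817952  0.18884105] [-0.31867267 -6.18434033  5.34366928] 28.799217701567066
stand frame 0.004428217800142191 -0.0016314672507552097 0.06384105134072238 0.06386189412849448 88.536116727375
```

View pics/chk.png

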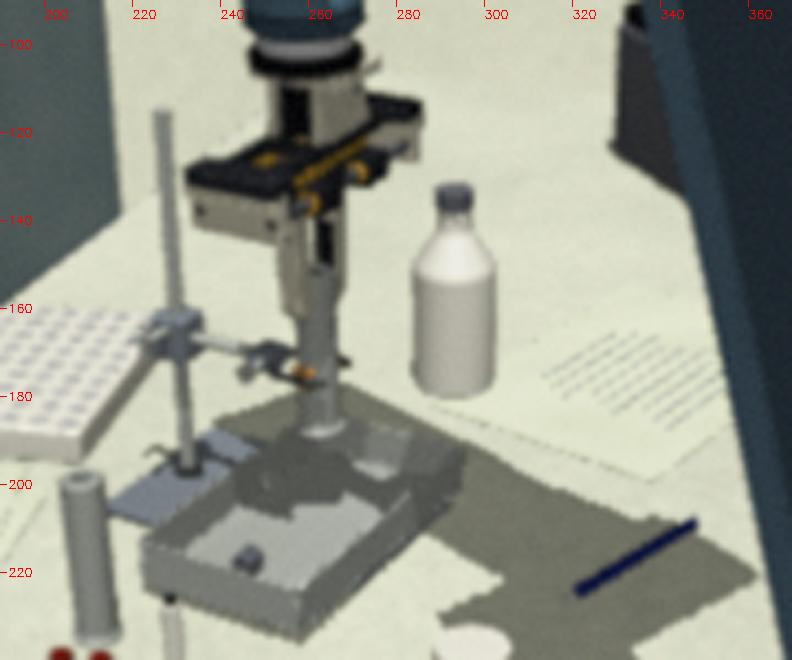

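Request:
{"name": "play_rows", "arguments": {"targets": [0,1.5,0,0,0,0,0,1.5,0,0,0,0,0,1.5,0,0,0,0]}}

```text
clock: 11.25
tool_pos: [0.572, -0.187, 0.3559]
ee_rot: [0.253, 3.129, -0.009]
contact_force: [-0.8, -6.3, 1.4]
gripper_width: 0.307
```

```bash
python3 chk.py|head -2
```

```text
[ 0.57230184 -0.18797793  0.1888694 ] [-0.82532094 -6.27605892  1.4378005 ] 28.56306975779425
stand frame 0.004432485048383352 -0.0014266842600899245 0.06386940466089536 0.06388533696956751 88.72036704152325
```

Request:
{"name": "play_rows", "arguments": {"targets": [0,0,0,0,0,0,0,0,0,0,0,0,0,0,0,0,0,0,0,0,0,0,0,0,0,0,0,0,0,0,0,0,-40,0,0,0,0,0,-80,0,0,0,0,0,-120,0,0,0], "grip": 0.5}}

```text
clock: 12.1
tool_pos: [0.5716, -0.1861, 0.477]
ee_rot: [0.253, 3.13, -0.008]
contact_force: [0.4, -0.1, -0.5]
gripper_width: 0.749
```

Run:
```python
from h import *
s=Cam("side"); s.crop("s12.png",235,135,60,70,9)
print(grasp()[0])
```

```text
[ 0.57412448 -0.18810678  0.31815986]
```

View pics/s12.png

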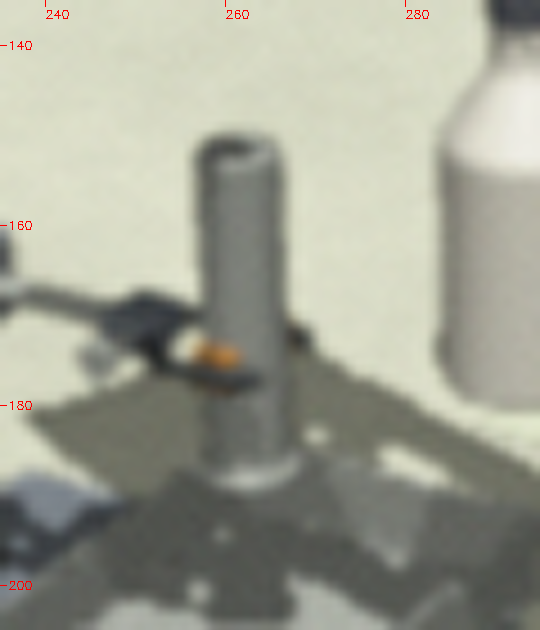

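The sleeve's top is at (261.8,151) and its bottom at (263,187), which matches 0° tilt. Next, the rod position.

Run:
```python
from h import *
from scipy.optimize import least_squares
t=Cam("top"); s=Cam("side")
t.crop("t13.png",140,130,160,110,5)
t.crop("t13b.png",330,130,60,60,9,t.px([st(3,0,200)]))
def f(p,full=0):
    X=lambda z:[[p[0]+p[2]*z,p[1]+p[3]*z,z]]
    return np.concatenate([t.px(X(.154))[0]-[192.4,191.6],s.px(X(.154))[0]-[215.9,242.6],s.px(X(.112))[0]-[217.2,258.8],s.px(X(.047))[0]-[219,281],np.array([p[2],p[3]])*10])
r=least_squares(f,[.505,.22,0,0]); print(r.x.round(4),r.fun.round(1)); print("at .135",r.x[:2]+r.x[2:]*.135)
for n,a,b in(("yel",(158.2,201.5),(207.8,271)),("grn",(171.5,218),(234,266))):
    q=least_squares(lambda p:np.concatenate([t.px([p])[0]-a,s.px([p])[0]-b]),[.5,.25,.15]); print(n,q.x.round(3),q.fun.round(1))
```

```text
[ 0.5082  0.2304 -0.0136 -0.0516] [-0.5 -0.8  0.5  0.3  0.3 -0.4 -0.   0.  -0.1 -0.5]
at .135 [0.50631331 0.22338361]
yel [0.479 0.311 0.148] [-0.  -0.1  0.1  0. ]
grn [0.436 0.275 0.147] [-0.1 -0.2  0.1  0. ]
```

View pics/t13.png

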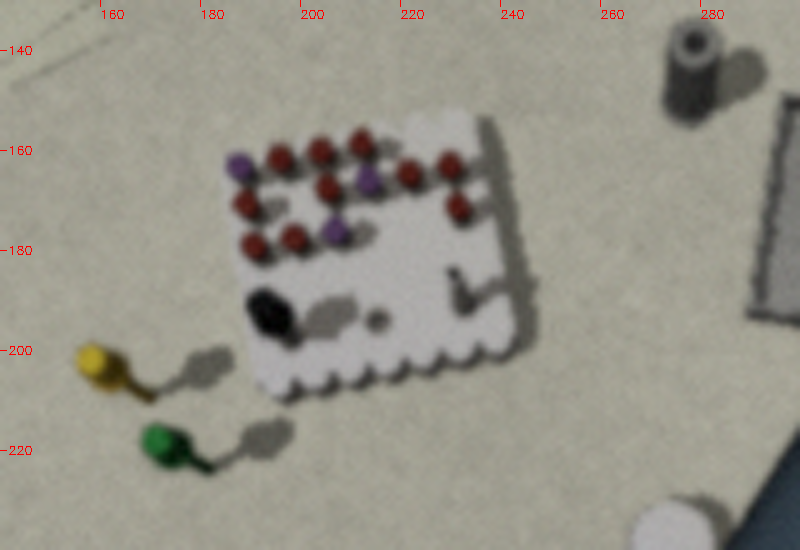

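View pics/t13b.png

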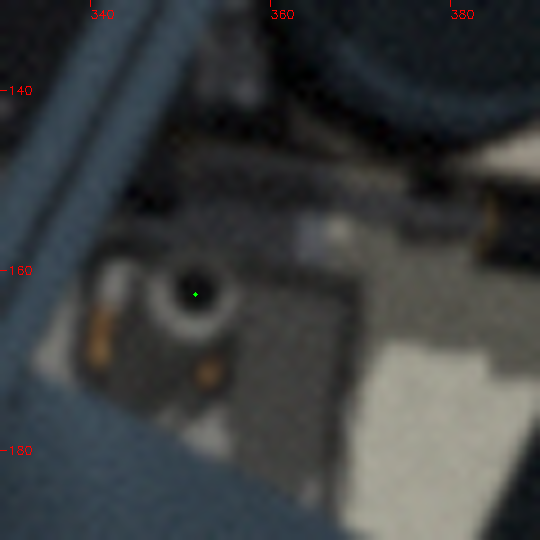

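The predicted hole position falls right on the sleeve's hole at (351.7,162.5). Moving to above the rod.

Run:
```python
from h import *
for k in(0,1): go([.5063,.2234,.24],.144,k)
print(get_state()["joint_pos"].round(2))
```

```text
row [131.4, 394.3, 68.3] [-0.03, 0.74, 72.5]
row [131.4, 394.3, 68.3] [-0.81, -0.03, -107.5]
[-0.5   0.31  1.28 -0.    1.54 -1.91]
```

Request:
{"name": "play_rows", "arguments": {"targets": [15,46,0,0,0,8,30,92,0,0,0,16,45,138,0,0,0,24,60,184,10,0,0,32,76,230,20,0,0,40,91,276,30,0,0,48,106,322,45,0,0,56,121,368,60,0,0,64], "grip": 0.2}}

```text
clock: 13.05
tool_pos: [0.5137, 0.1829, 0.4185]
ee_rot: [1.856, 2.522, -0.005]
contact_force: [1.1, 0.8, 0.0]
gripper_width: 0.601
```

Run:
```python
from h import *
go([.5063,.2234,.20],.144,0)
```

```text
row [41.4, 4.8, 51.1] [0.24, 0.59, 9.07]
```

Request:
{"name": "play_rows", "arguments": {"targets": [20,3,10,0,0.6,5,41,5,20,0.2,0.6,9,41,5,30,0.2,0.6,9,41,5,30,0.2,0.6,9,41,5,30,0.2,0.6,9]}}

```text
clock: 13.55
tool_pos: [0.5066, 0.2225, 0.3876]
ee_rot: [-2.054, -2.377, 0.001]
contact_force: [-0.2, 0.1, -0.3]
gripper_width: 0.605
```

Run:
```python
from h import *
print(grasp()[0]);go([.5063,.2234,.137],.144,0)
s=Cam("side"); s.crop("s14.png",150,130,150,180,4)
t=Cam("top"); t.crop("t14.png",140,130,160,110,5)
```

```text
[0.50653446 0.22245355 0.22056812]
row [1.0, -0.1, 83.6] [-0.03, 0.01, 0.09]
```

View pics/s14.png

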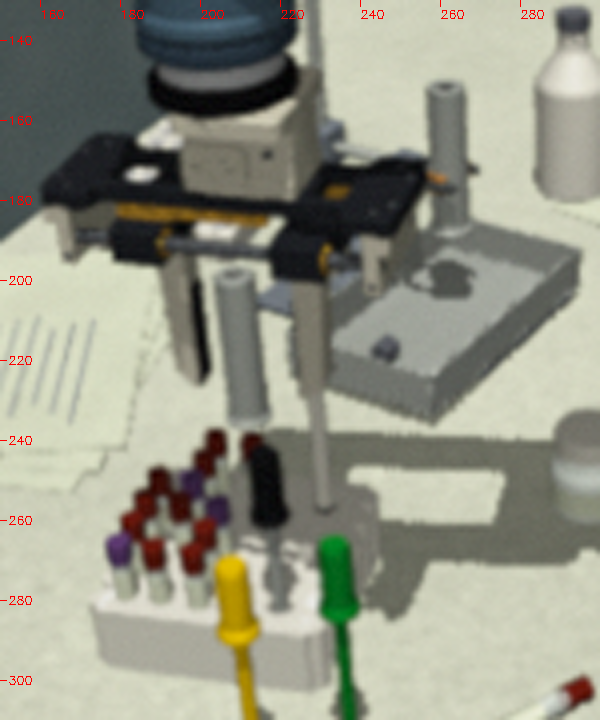

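View pics/t14.png

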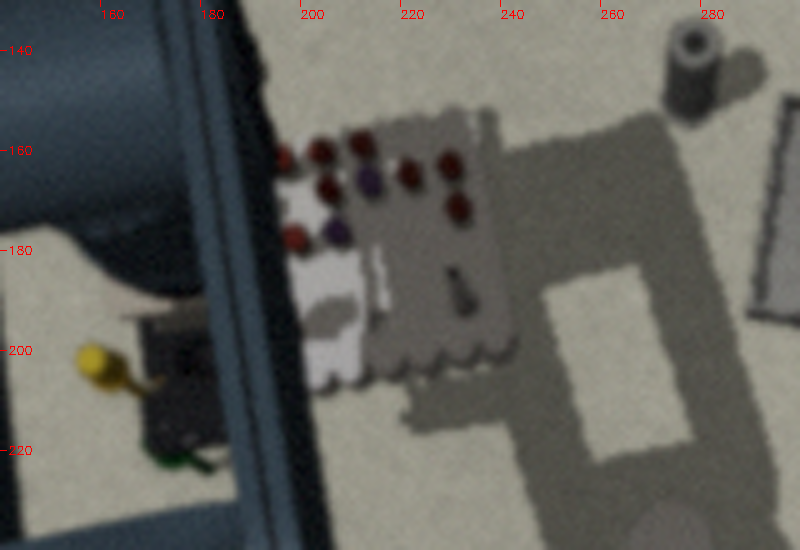

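Run:
```python
from h import *
s=Cam("side"); g,R=grasp(); y=R.apply([0,1,0]); print(g)
print(s.px([[g[0],g[1],z] for z in(.2015,.154,.112)]).round(1), s.px([np.r_[g[:2],.2015]+y*.028,np.r_[g[:2],.2015]-y*.028]).round(1))
s.crop("s15.png",180,190,70,90,8,s.px([[g[0],g[1],z] for z in(.2015,.154,.112)]))
```

```text
[0.5072526  0.22248546 0.22166172]
[[214.  224.9]
 [216.  242.8]
 [217.6 257.8]] [[202.  223.5]
 [226.1 226.4]]
```

View pics/s15.png

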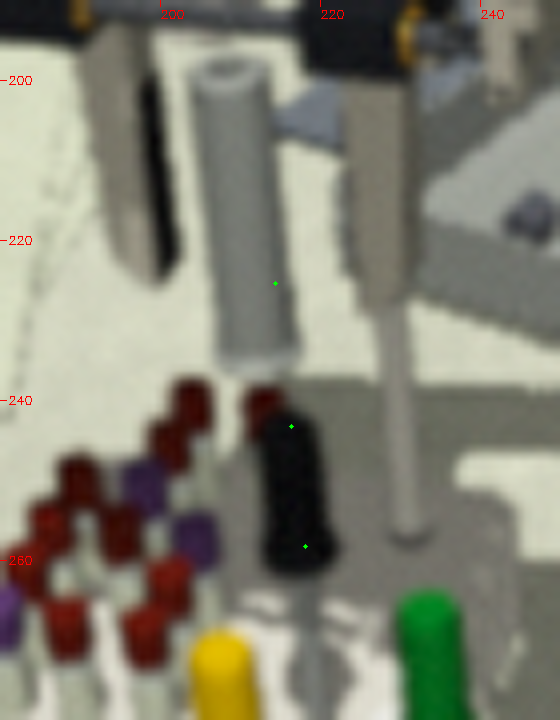

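The grasp axis passes through the handle. Descending and gripping.

Request:
{"name": "play_rows", "arguments": {"targets": [1,0,30,0,0,0,1,0,60,0,0,0,1,0,77,0,0,0,1,0,83,0,0,0,1,0,83,0,0,0,1,0,83,0,0,0]}}

```text
clock: 14.3
tool_pos: [0.5076, 0.2233, 0.3069]
ee_rot: [2.055, 2.374, 0.005]
contact_force: [0.3, -0.1, -0.9]
gripper_width: 0.599
```

Request:
{"name": "play_rows", "arguments": {"targets": [0,0,0,0,0,0,0,0,0,0,0,0,0,0,0,0,0,0,0,0,0,0,0,0,0,0,0,0,0,0,0,0,0,0,0,0,0,0,0,0,0,0,0,0,0,0,0,0], "grip": -1, "grip_force": 40}}

```text
clock: 15.1
tool_pos: [0.5076, 0.2233, 0.307]
ee_rot: [2.055, 2.374, 0.005]
contact_force: [-0.7, -0.3, 1.4]
gripper_width: 0.197
```

Run:
```python
from h import *
st_=get_state();print(grasp()[0],st_["contact_force"],st_["gripper_width"]*93)
s=Cam("side"); s.crop("s16.png",150,130,150,180,4)
```

```text
[0.50819941 0.22343615 0.13995667] [-0.67654418 -0.27950037  1.40920977] 18.329479562550105
```

View pics/s16.png

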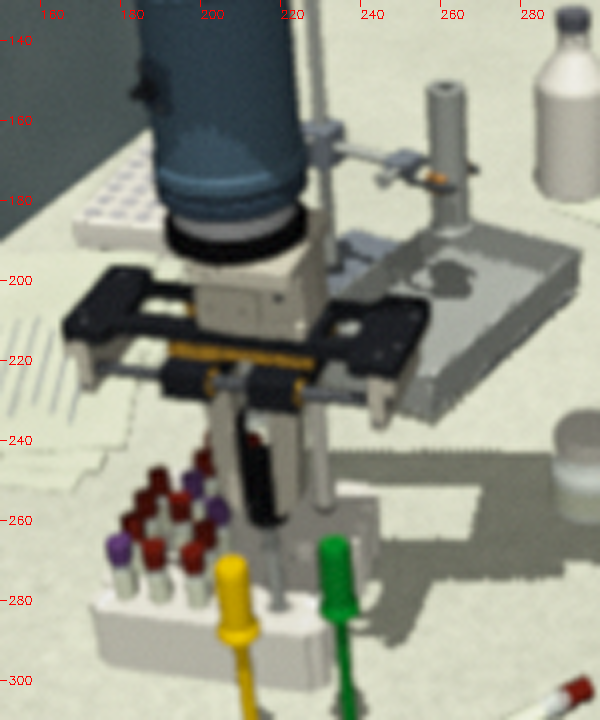

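Request:
{"name": "play_rows", "arguments": {"targets": [0,0,-20,0,0,0,0,0,-45,0,0,0,0,0,-80,0,0,0,0,0,-120,0,0,0,0,0,-160,0,0,0,0,0,-200,0,0,0,0,0,-230,0,0,0,0,0,-230,0,0,0]}}

```text
clock: 15.95
tool_pos: [0.5068, 0.2231, 0.5419]
ee_rot: [2.051, 2.37, 0.016]
contact_force: [0.8, -0.1, -0.7]
gripper_width: 0.195
```

Run:
```python
from h import *
print(grasp()[0]); go(st(3,0,370)); go(st(3,0,370),F["st"][2]); print(get_state()["joint_pos"].round(2))
s=Cam("side"); s.crop("s17.png",140,70,150,180,4)
t=Cam("top"); cv2.imwrite("pics/t17.png",t.im)
```

```text
[0.50890105 0.22358161 0.37488398]
row [-414.6, 2.7, 4.5] [0.0, 0.0, 0.0]
row [-414.4, 4.9, 4.5] [0.72, -0.17, 17.25]
[0.21 0.21 1.27 0.   1.65 0.07]
```

View pics/s17.png

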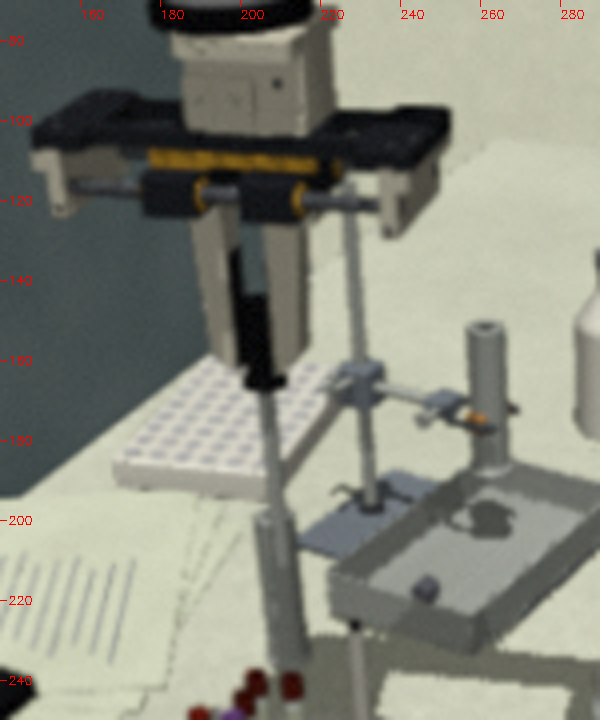

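Run:
```python
from h import *
g,R=grasp(); ax=R.apply([0,0,1]); print(g,ax)
s=Cam("side"); P=[g+ax*d for d in(.02,.026,.08,.135)]; print(s.px(P).round(1)); s.crop("s18.png",180,125,60,90,8,s.px(P))
t=Cam("top"); print(t.px(P).round(1)); t.crop("t18.png",150,140,100,80,8,t.px(P))
```

```text
[0.50736687 0.22321717 0.36982692] [ 4.26301193e-03  9.94344335e-04 -9.99990419e-01]
[[207.  163. ]
 [207.3 165.7]
 [209.7 189.4]
 [212.1 212. ]]
[[177.3 174.7]
 [177.8 175.3]
 [182.2 180. ]
 [186.2 184.3]]
```

View pics/s18.png

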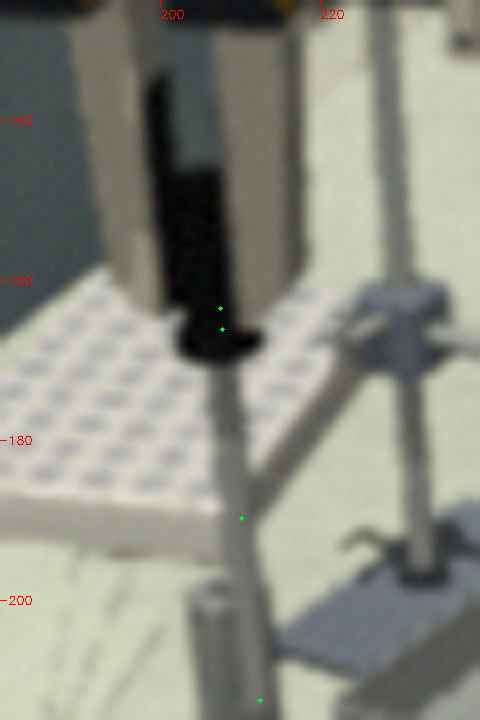

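View pics/t18.png

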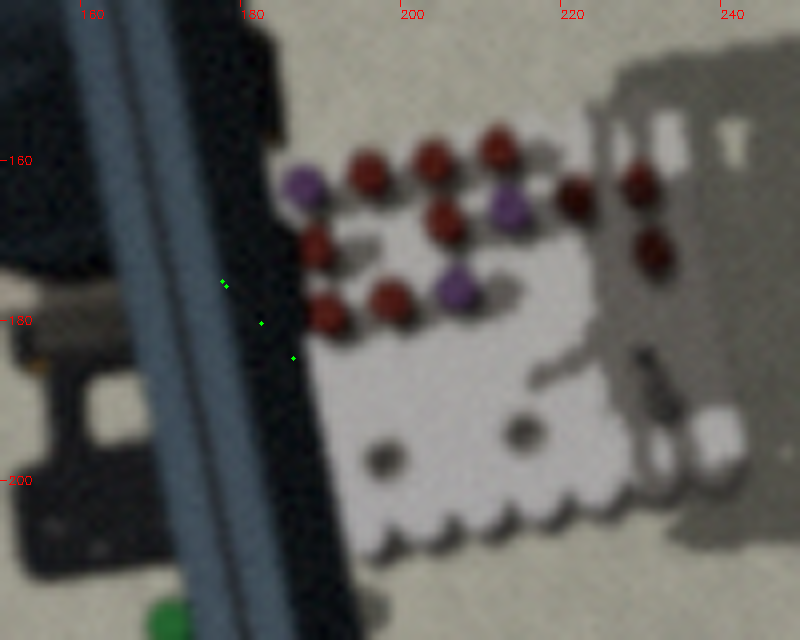

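Request:
{"name": "play_rows", "arguments": {"targets": [-50,0,-10,0,0,0,-100,0,-15,0,0,0,-150,0,-15,0,0,0,-200,0,-15,0,0,0,-250,0,-15,0,0,0,-300,0,-15,0,0,0,-345,2,-15,0,0,0,-380,2,-15,0,0,0]}}

```text
clock: 16.95
tool_pos: [0.5632, -0.1558, 0.5474]
ee_rot: [-2.056, -2.371, 0.001]
contact_force: [1.0, 1.1, -0.6]
gripper_width: 0.198
```

Run:
```python
from h import *
print(grasp()[0]); 
y=np.array([np.cos(.144),np.sin(.144),0]); go(st(3,0,375),.144)
```

```text
[ 0.56272284 -0.1555527   0.38043359]
row [-31.3, 3.5, 5.4] [-0.17, -0.11, -0.11]
```

Request:
{"name": "play_rows", "arguments": {"targets": [-16,2,5,0,0,0,-31,3.5,5,0,0,0,-31,3.5,5,0,0,0,-31,3.5,5,0,0,0]}}

```text
clock: 17.35
tool_pos: [0.5712, -0.1849, 0.542]
ee_rot: [-2.054, -2.371, 0.001]
contact_force: [-0.5, 0.0, -2.0]
gripper_width: 0.198
```

```bash
cat > rodchk.py <<'E'
from h import *
g,R=grasp(); ax=R.apply([0,0,1]); print(g,ax); go(st(3,0,360),.144)
P=[g+ax*d for d in(.031,.08,.138)]+[st(3,0,200)]
s=Cam("side"); print(s.px(P).round(1)); s.crop("s19.png",225,85,70,90,8,s.px(P))
t=Cam("top"); print(t.px(P).round(1)); t.crop("t19.png",320,130,80,80,8,t.px(P))
E
python3 rodchk.py
```

```text
[ 0.570588   -0.1844542   0.37504612] [-0.00382426  0.00272644 -0.99998897]
row [-1.5, -0.3, 15.0] [-0.19, -0.19, -0.06]
[[259.5 103.7]
 [260.2 120.3]
 [260.9 139.2]
 [261.3 150.6]]
[[362.1 147.4]
 [357.7 153. ]
 [353.  159.1]
 [351.2 162.2]]
```

View pics/s19.png

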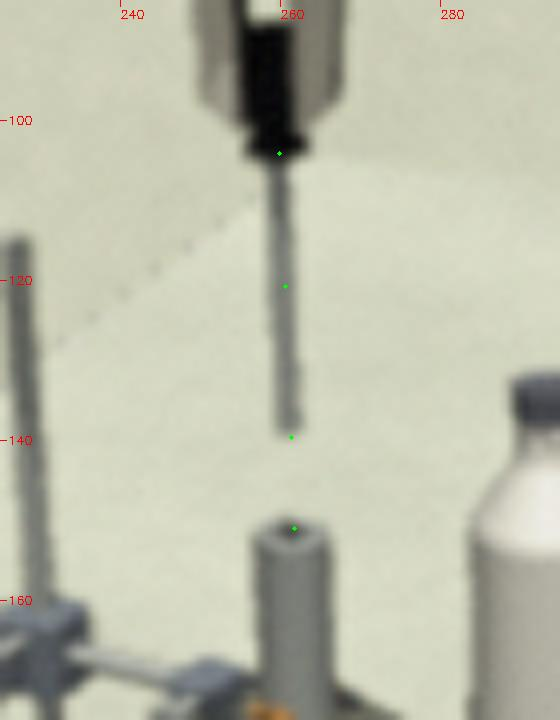

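View pics/t19.png

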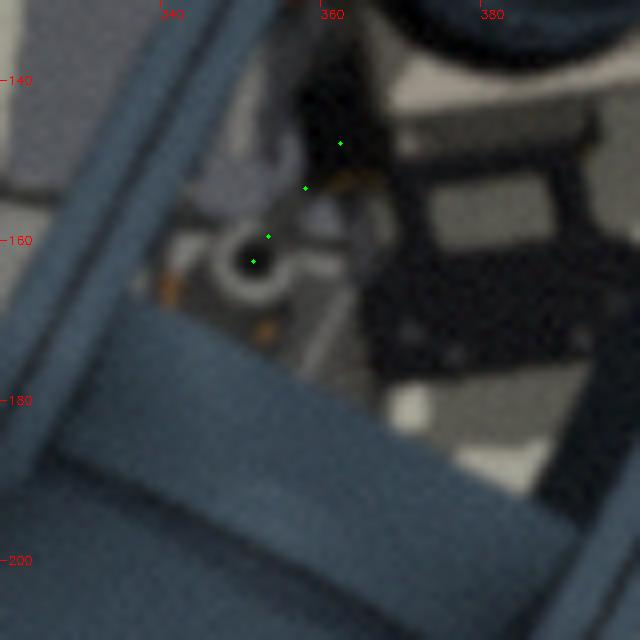

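The tip and hole models agree with the images to about 0.5 px. I'll lower until the tip is just above the hole.

Request:
{"name": "play_rows", "arguments": {"targets": [-1.5,-0.3,10,0,0,0,-1.5,-0.3,20,0,0,0,-1.5,-0.3,29,0,0,0,-1.5,-0.3,29,0,0,0,-1.5,-0.3,29,0,0,0]}}

```text
clock: 17.95
tool_pos: [0.5709, -0.1857, 0.5134]
ee_rot: [-2.053, -2.372, 0.001]
contact_force: [-0.2, 0.0, -0.8]
gripper_width: 0.195
```

```bash
python3 rodchk.py
```

```text
[ 0.57030216 -0.18531131  0.34641176] [-0.00338987  0.00227661 -0.99999166]
row [-0.6, 0.1, -13.6] [-0.17, -0.16, 0.0]
[[260.1 113.3]
 [260.7 129.6]
 [261.5 148.2]
 [261.3 150.6]]
[[359.9 150.8]
 [355.8 156.2]
 [351.3 161.9]
 [351.2 162.2]]
```

View pics/s19.png

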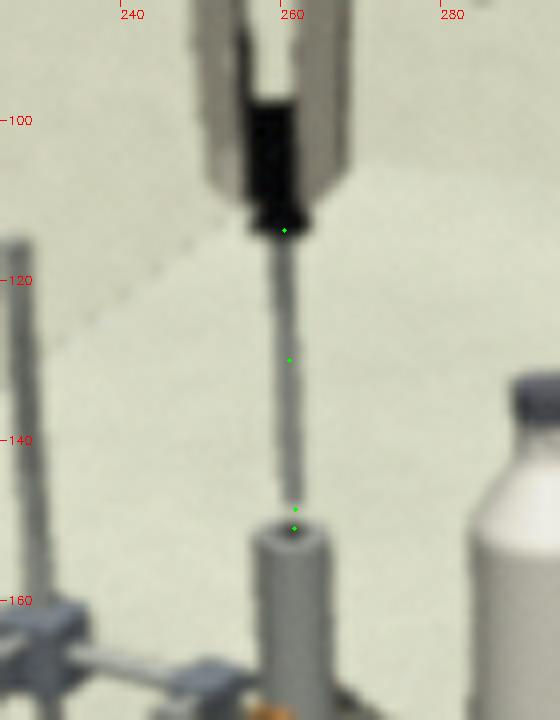

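View pics/t19.png

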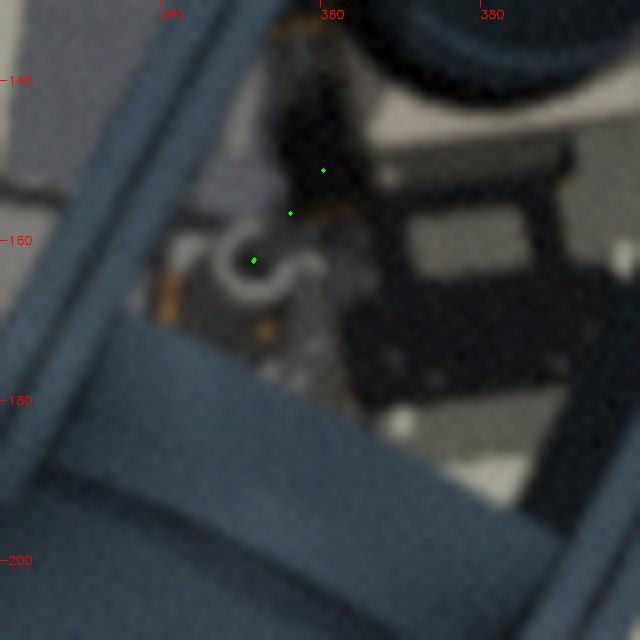

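Request:
{"name": "play_rows", "arguments": {"targets": [-0.5,0,4,0,0,0,-0.5,0,8,0,0,0,-0.5,0,12,0,0,0,-0.5,0,12,0,0,0]}}

```text
clock: 18.45
tool_pos: [0.5709, -0.1864, 0.5012]
ee_rot: [-2.054, -2.372, 0.001]
contact_force: [-0.7, -0.2, -1.0]
gripper_width: 0.192
```

```bash
python3 rodchk.py
```

```text
[ 0.5703457  -0.18599515  0.33420918] [-0.00341405  0.00227782 -0.99999158]
row [0.1, 0.1, -25.8] [-0.17, -0.16, -0.02]
[[260.3 117.4]
 [260.9 133.5]
 [261.7 151.9]
 [261.3 150.6]]
[[359.2 152.2]
 [355.1 157.4]
 [350.7 163. ]
 [351.2 162.2]]
```

View pics/s19.png

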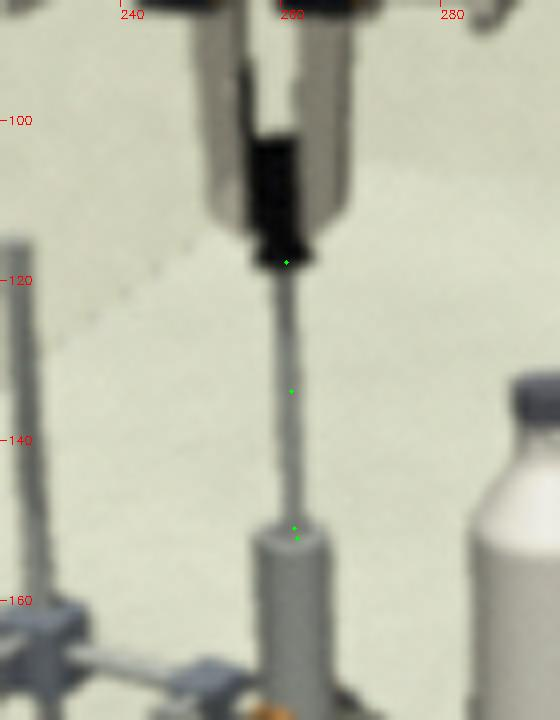

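It's in the hole with no jam. Now pushing.

Request:
{"name": "play_rows", "arguments": {"targets": [0,0,3,0,0,0,0,0,6,0,0,0,0,0,9,0,0,0,0,0,12,0,0,0,0,0,12,0,0,0], "grip_force": 55}}

```text
clock: 19.05
tool_pos: [0.571, -0.1863, 0.4907]
ee_rot: [-2.055, -2.375, -0.0]
contact_force: [-0.3, 1.5, 3.4]
gripper_width: 0.195
```

```bash
python3 rodchk.py
```

```text
[ 0.57089629 -0.1861378   0.32370362] [-6.00848847e-04  9.17072043e-04 -9.99999399e-01]
row [-0.0, 0.1, -36.3] [-0.03, -0.06, -0.01]
[[260.3 120.8]
 [260.9 136.8]
 [261.6 155. ]
 [261.3 150.6]]
[[358.3 153. ]
 [354.3 158.1]
 [350.  163.6]
 [351.2 162.2]]
```

View pics/s19.png

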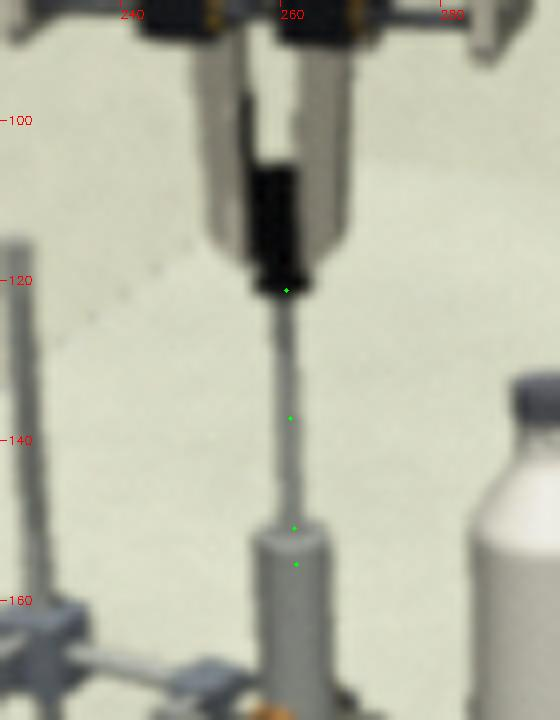

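Request:
{"name": "play_rows", "arguments": {"targets": [0,0,3,0,0,0,0,0,6,0,0,0,0,0,9,0,0,0,0,0,12,0,0,0,0,0,15,0,0,0,0,0,18,0,0,0,0,0,20,0,0,0,0,0,20,0,0,0]}}

```text
clock: 19.95
tool_pos: [0.571, -0.1863, 0.4701]
ee_rot: [-2.055, -2.374, -0.0]
contact_force: [0.3, 0.2, -1.5]
gripper_width: 0.195
```

```bash
python3 rodchk.py
python3 - <<'E'
from h import *
s=Cam("side"); s.crop("s20.png",200,90,180,150,4.4)
E
```

```text
[ 0.5707557  -0.18607159  0.30306516] [-0.00163099  0.00151567 -0.99999752]
row [0.1, -0.0, -56.9] [-0.08, -0.1, -0.01]
[[260.6 127.6]
 [261.2 143.4]
 [261.9 161.4]
 [261.3 150.6]]
[[356.6 155.3]
 [352.7 160.2]
 [348.6 165.6]
 [351.2 162.2]]
```

View pics/s20.png

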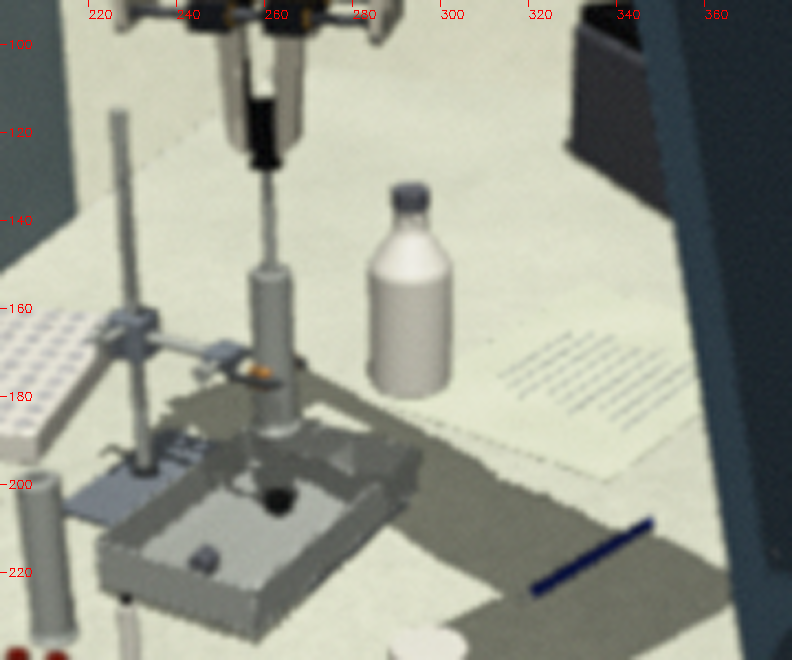

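The cushion has dropped into the dish at (263,204), and the stopper is at (246,217). Now withdrawing the rod.

Request:
{"name": "play_rows", "arguments": {"targets": [0,0,-10,0,0,0,0,0,-25,0,0,0,0,0,-45,0,0,0,0,0,-65,0,0,0,0,0,-80,0,0,0,0,0,-80,0,0,0]}}

```text
clock: 20.7
tool_pos: [0.5711, -0.1863, 0.5543]
ee_rot: [2.053, 2.372, 0.002]
contact_force: [0.2, -0.7, -0.9]
gripper_width: 0.198
```

Run:
```python
from h import *
print(grasp()[0]); go([.508,.2234,.375],.144)
s=Cam("side"); s.crop("s21.png",235,135,60,70,9)
```

```text
[ 0.57184733 -0.18665197  0.3872844 ]
row [414.6, -3.7, 11.2] [0.25, 0.15, -0.01]
```

View pics/s21.png

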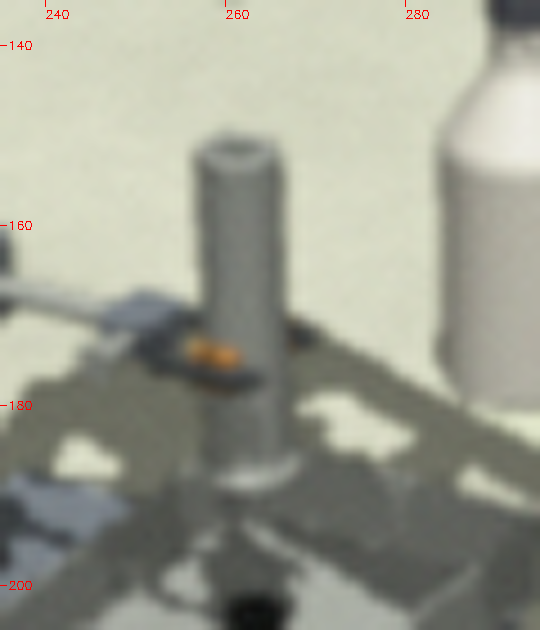

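The sleeve is still vertical. Returning to the rack.

Request:
{"name": "play_rows", "arguments": {"targets": [50,0,0,0,0,0,100,-1,0,0,0,0,150,-1,0,0,0,0,200,-2,0,0,0,0,250,-2,0,0,0,0,300,-3,0,0,0,0,350,-3,0,0,0,0,395,-4,0,0,0,0]}}

```text
clock: 21.55
tool_pos: [0.5095, 0.2062, 0.5512]
ee_rot: [2.055, 2.375, 0.0]
contact_force: [0.5, -0.0, -0.0]
gripper_width: 0.195
```

Run:
```python
from h import *
go([.508,.2234,.25],.144)
```

```text
row [17.4, 0.8, 134.2] [0.05, 0.05, 0.02]
```

Request:
{"name": "play_rows", "arguments": {"targets": [17,0.8,20,0,0,0,17.4,0.8,55,0,0,0,17.4,0.8,95,0,0,0,17.4,0.8,134,0,0,0,17.4,0.8,155,0,0,0,17.4,0.8,165,0,0,0,17.4,0.8,165,0,0,0,17.4,0.8,165,0,0,0]}}

```text
clock: 22.35
tool_pos: [0.5084, 0.2234, 0.3871]
ee_rot: [2.054, 2.374, 0.002]
contact_force: [-0.2, -0.1, -0.5]
gripper_width: 0.193
```

```bash
cat > r2.py <<'E'
from h import *
g,R=grasp(); ax=R.apply([0,0,1]); print(g,ax); go([.508,.2234,.142],.144)
t=Cam("top"); s=Cam("side")
from scipy.optimize import least_squares
P=[g+ax*d for d in(.031,.08,.138)]+[[.508,.2234,.045]]
print(s.px(P).round(1),t.at([(197.3,197.7),(214.8,194.2)],.045)); s.crop("s22.png",185,205,60,90,8,s.px(P))
E
python3 r2.py
```

```text
[0.50879845 0.22337674 0.22009567] [ 2.46478803e-03 -3.79204005e-04 -9.99996891e-01]
row [0.1, -0.6, 78.1] [0.14, 0.04, 0.02]
[[213.7 229.8]
 [215.7 247.9]
 [217.9 268.1]
 [219.8 280.5]] [[0.50544022 0.22429275 0.045     ]
 [0.51537775 0.17482659 0.045     ]]
```

View pics/s22.png

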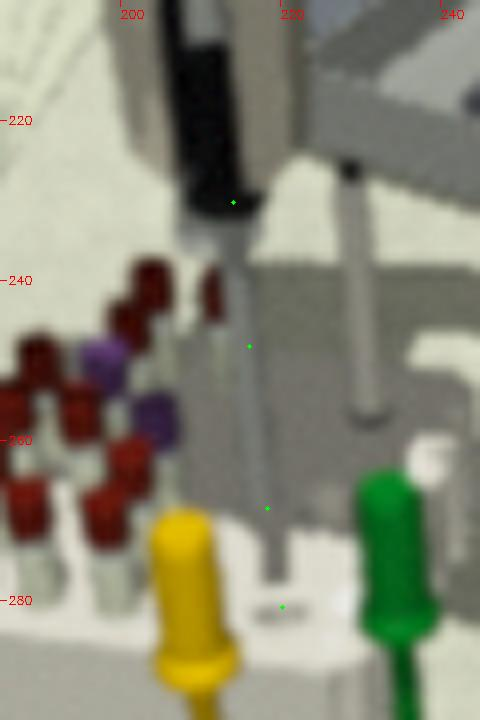

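The collar matches the model, but the dark strip ending at (219,277.5) sits lower than the model tip. I'll look closer.

Run:
```python
from h import *
s=Cam("side"); c=s.im[225:290,205:235].astype(float); c=np.clip((c-60)*1.5,0,255).astype(np.uint8)
a=cv2.resize(c,None,fx=9,fy=9,interpolation=cv2.INTER_CUBIC)
t=Cam("top"); b=cv2.resize(t.im[160:220,170:230],None,fx=8,fy=8,interpolation=cv2.INTER_CUBIC)
h=max(len(a),len(b)); cv2.imwrite("pics/z.png",np.hstack([np.pad(a,((0,h-len(a)),(0,0),(0,0))),np.pad(b,((0,h-len(b)),(0,0),(0,0)))]))
```

```text
(no output)
```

View pics/z.png

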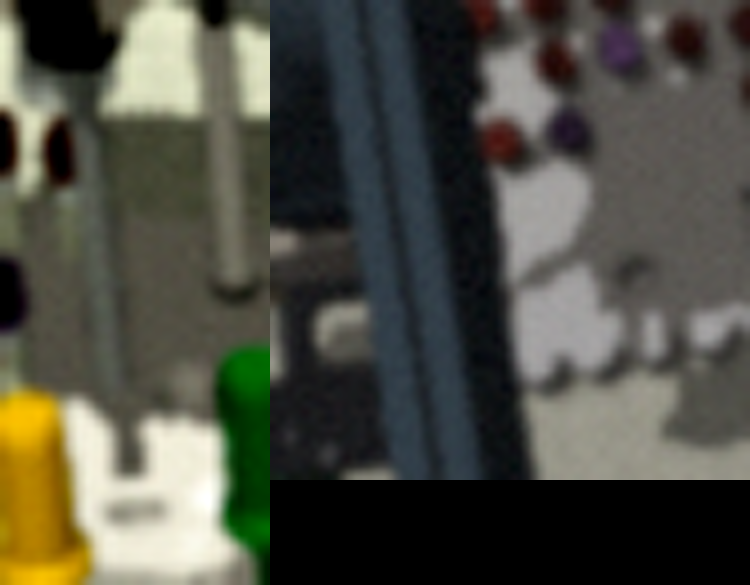

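Run:
```python
from h import *
s=Cam("side"); print(s.at([(220.2,281.7),(219.8,280.5)],.045)); go([.5075,.2245,.18],.144)
```

```text
[[0.50492202 0.22698035 0.045     ]
 [0.50785238 0.22344387 0.045     ]]
row [1.2, -0.7, 40.3] [0.18, 0.04, 0.02]
```

Request:
{"name": "play_rows", "arguments": {"targets": [1,-1.7,10,0,0,0,1,-1.7,20,0,0,0,1,-1.7,30,0,0,0,1,-1.7,38,0,0,0,1,-1.7,46,0,0,0,1,-1.7,46,0,0,0]}}

```text
clock: 23.2
tool_pos: [0.5062, 0.2241, 0.3397]
ee_rot: [2.055, 2.375, -0.001]
contact_force: [0.1, -0.3, -0.8]
gripper_width: 0.194
```

```bash
python3 r2.py
```

```text
[0.50623807 0.22392487 0.17267118] [ 4.08607730e-04 -8.42068996e-04 -9.99999562e-01]
row [-0.9, 1.7, 30.7] [0.02, 0.05, 0.02]
[[216.5 247.7]
 [218.5 264.9]
 [220.7 284.1]
 [219.8 280.5]] [[0.50544022 0.22429275 0.045     ]
 [0.51537775 0.17482659 0.045     ]]
```

View pics/s22.png

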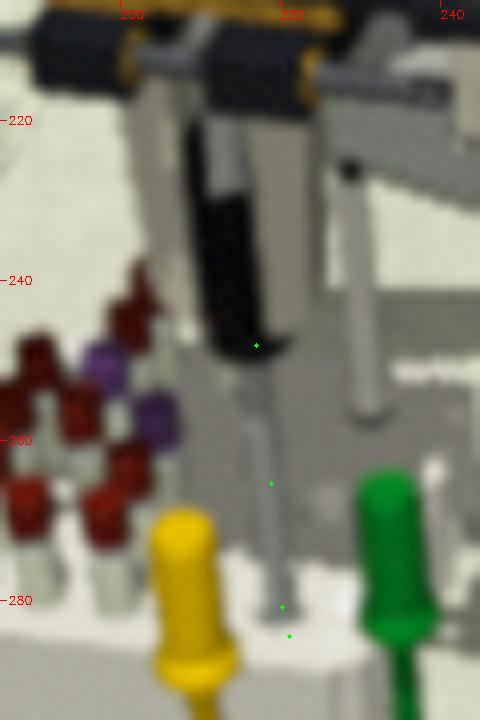

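The shank enters the hole at (220,282) with no contact force. Continuing down.

Request:
{"name": "play_rows", "arguments": {"targets": [0,0,6,0,0,0,0,0,12,0,0,0,0,0,18,0,0,0,0,0,24,0,0,0,0,0,27,0,0,0,0,0,27,0,0,0]}}

```text
clock: 23.9
tool_pos: [0.5065, 0.2241, 0.3134]
ee_rot: [2.054, 2.375, 0.001]
contact_force: [-0.1, -0.0, -0.5]
gripper_width: 0.196
```

```bash
python3 r2.py
```

```text
[0.50681148 0.2240179  0.14640359] [ 1.58243548e-03 -5.87340975e-04 -9.99998575e-01]
row [-0.9, 1.3, 4.4] [0.08, 0.05, 0.02]
[[217.3 257. ]
 [219.2 273.7]
 [221.4 292.3]
 [219.8 280.5]] [[0.50544022 0.22429275 0.045     ]
 [0.51537775 0.17482659 0.045     ]]
```

View pics/s22.png

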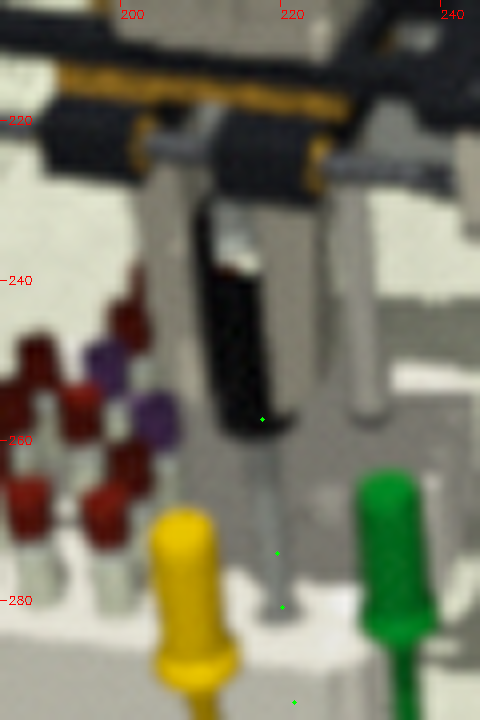

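Request:
{"name": "play_rows", "arguments": {"targets": [0,0,1.5,0,0,0,0,0,3,0,0,0,0,0,3,0,0,0]}}

```text
clock: 24.3
tool_pos: [0.5067, 0.2242, 0.311]
ee_rot: [2.054, 2.374, 0.002]
contact_force: [0.2, 0.1, -1.0]
gripper_width: 0.193
```

Request:
{"name": "play_rows", "arguments": {"targets": [0,0,0,0,0,0,0,0,0,0,0,0,0,0,0,0,0,0,0,0,0,0,0,0,0,0,-15,0,0,0,0,0,-40,0,0,0,0,0,-80,0,0,0,0,0,-120,0,0,0], "grip": 0.1}}

```text
clock: 25.1
tool_pos: [0.5062, 0.2241, 0.4319]
ee_rot: [2.055, 2.375, 0.0]
contact_force: [1.3, 1.2, -0.9]
gripper_width: 0.55
```

Run:
```python
from h import *
st_=get_state(); print(grasp()[0],st_["contact_force"])
s=Cam("side"); cv2.imwrite("pics/s24.png",cv2.resize(s.im,None,fx=1.4,fy=1.4))
s.crop("s25.png",165,205,90,100,6)
```

```text
[0.50636136 0.22403142 0.26485702] [ 1.32324835  1.23929138 -0.90600409]
```

View pics/s25.png

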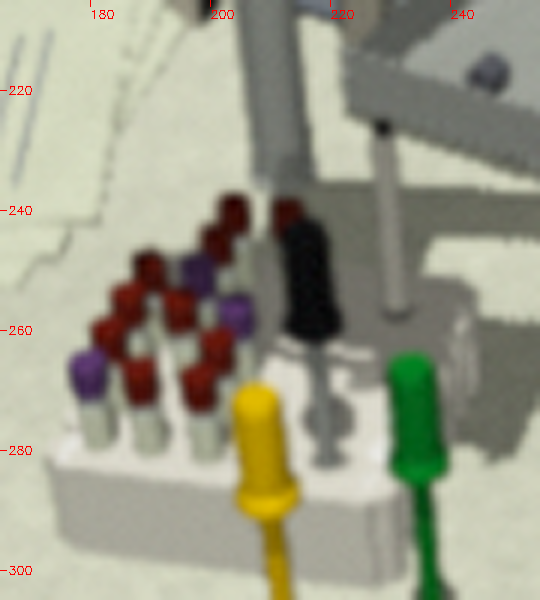

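View pics/s24.png

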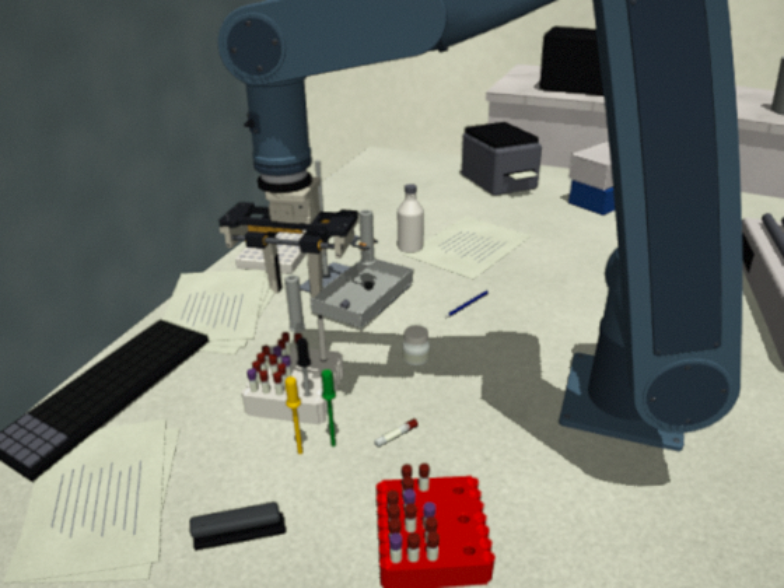

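The rod stands in the rack as it did at the start. Final clearance and a top check.

Request:
{"name": "play_rows", "arguments": {"targets": [0,0,-40,0,0,0,0,0,-80,0,0,0,0,0,-80,0,0,0,0,0,-80,0,0,0]}}

```text
clock: 25.55
tool_pos: [0.5061, 0.2243, 0.5204]
ee_rot: [2.049, 2.368, 0.019]
contact_force: [0.7, -0.1, -0.2]
gripper_width: 0.549
```

Run:
```python
from h import *
t=Cam("top"); t.crop("t26.png",270,100,120,110,6,t.px([st(3,0,200)]))
```

```text
(no output)
```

View pics/t26.png

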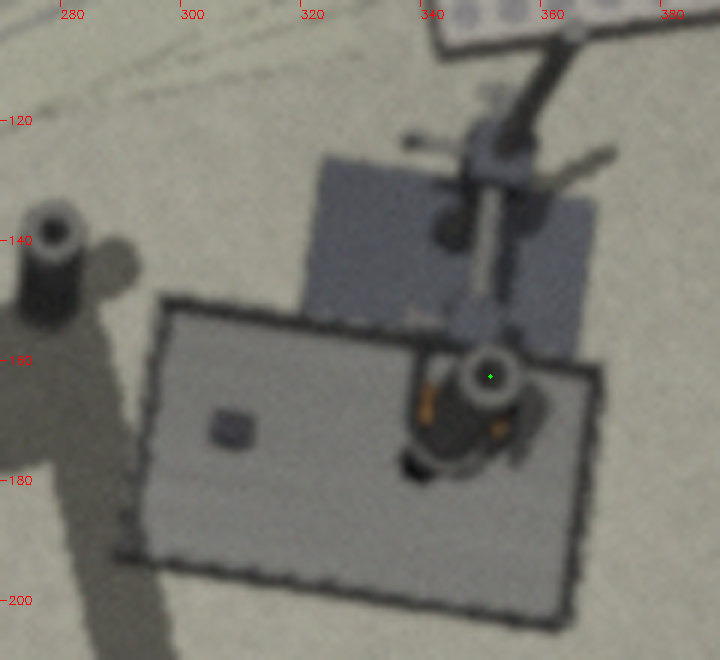

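The hole sits on its 0° prediction at (351,162.5). The stopper at (308,172) and the cushion at (339.5,178) are inside the dish, and the dish corners haven't moved.

```bash
python3 -c "
from rig import *
print(get_state()['qd'].round(3)); print(close_job())"
```

```text
[-0.003  0.017  0.029 -0.    -0.001 -0.001]
the job is handed in; nothing more can be done
None
```

The job is done and handed in at about 25.6 s. No verdict is reported, so the result rests on my own last pictures.

**What I did**
- **Tipping the sleeve:** I gripped its base end and swung it over in an arc, and the stopper slid out into the dish. A check then showed it about 12° short of upright. I squared it by squeezing it from above with the jaws turned 90°.
- **Knocking out the cushion:** I took the black rod from the white rack and pushed it through the hole until the cushion dropped into the dish.
- **Putting the rod back:** I returned the rod to its own hole in the front row, let go and backed the arm off.

**Last checks**
- **Sleeve:** in the top view the hole sits exactly where it should for an upright sleeve. The side view, taken after the rod came out, also fits about 0°.
- **Stopper and cushion:** both lie inside the dish, which has not moved.
- **Rod:** it stands in the rack as it did at the start.
- **Bystanders:** those I could see in the last pictures looked to be in their places; I did not measure them.

**Checks that disagreed or were missing**
- **Early pose fit:** the first estimate of the sleeve's position was about 3 mm off along the clamp rod. I corrected it before inserting the rod.
- **Push force:** the only contact I read during the push was about 3–4 N in mid-push. The cushion dropping out is the main evidence that the rod pushed on it.

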